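# Feed pivot blocks through the bench hopper

## Robot

A 6-joint arm with a two-finger parallel gripper is mounted at the origin on the work surface. World frame = base frame: x ahead of the robot, y to its left, z up, the work surface at z = 0. Lengths are in m, angles in rad, forces in N, time in s.
With the tool pointing down it reaches from about 0.3 to 0.775 m from the base axis. Payload 14.6 kg.
Tool frame: the origin (TCP) lies midway between the tips of the shut fingers; the grasp point (between the pads) lies 19 mm behind it (ctrl.tcp_to_grasp is the distance from the TCP to the grasp point, in m); x points along the fingers, y is the direction in which the jaws open and shut, and the axes are right-handed (so a half turn about x gives the same grasp; the last joint's range is limited). The gripper opens to 94 mm and grips with 3 to 60 N. Pads are 16 mm wide; open, the fingers measure 119 mm over their backs; the gripper's body (75 mm by 177 mm) begins 78 mm behind the grasp point.
Start: joints at [1.069, 0.3, 1.521, -0, 1.321, -0.067], TCP at [0.232, 0.499, 0.205] pointing down, gripper open.
Joint ranges: [-3.03, 3.03], [-0.79, 2.21], [0.23, 2.52], [-1.04, 4.18], [0, 3.07], [-2.55, 2.55]. Speed limits (rad/s): [2.22, 2.22, 2.57, 3.14, 3.14, 3.14].

## Interface

Orientations are given as [roll, pitch, yaw] about the fixed x, y, z axes, in that order (R = Rz(yaw) Ry(pitch) Rx(roll)).
In Python, from station import ctrl gives the robot as it stands.
- The arm moves only by the tool jog_arm, never from a script. Its argument "rows" is one flat list of numbers, 7 for each row, row after row: the shift along the world's x, y, z in m, then the turn, a rotation vector about the world's x, y, z in degrees, then the closure, from 0 (fully open) to 1 (shut). A call has 1 to 8 rows; each row shifts and turns the commanded pose from where the row before left it; what a row does not reach is not made up. A row lasts 1/12 s, in which the tool goes at most 41.7 mm and 7.16 degrees, less where a joint would pass 70% of its speed; a pose out of reach is approached as far as the arm can. A call with a gripper value outside its range is refused whole. The fingers move at their own pace and stop on an object; "squeeze" is the grip in N (left out, the last holds). Time passes only in rows, so rows that do not move let the fingers close. It gives the time, the measured TCP pose, the force and the opening at its end, in the units of the state.
- ctrl.get_obs(): the state, without advancing time (a new reading comes with each control period).
- ctrl.camera(name): name is "scene" or "side" or "wrist"; returns (picture, depth): 384x512x3 uint8, red, green, blue; 384x512 float32, m along the optical axis (not along the pixel's ray), 0 where there is no reading.
- ctrl.camera_model(name): a dict with "K" (3x3 intrinsics, pixels), "extrinsics" (4x4, takes a point from camera to world coordinates). Camera axes: x right, y down, z forward; pixel columns grow to the right and rows downward; lengths in m; the calibration is good to about 2 mm. The wrist camera is an equidistant fisheye: a pixel r from the principal point sees the ray r / f radians off the axis. A picture is of the moment at which its call begins: read the wrist's pose just before it. camera_model takes no time and is no camera call; for the wrist camera it gives the pose at the moment of the call.
- ctrl.hand_in(): hands the job in, once; it reports no verdict.
The state is a dict: "time_s": time; "qpos": joint angles; "joint_vel": joint speeds; "tau": joint torques, N m; "ee_pos": TCP position; "eef_rot": TCP orientation; "force": force on the tool from outside, world axes, zero at the start; "moment": the same for the moment, N m; "grip_width": finger opening in m.
Only numpy, scipy, OpenCV 4.12 (cv2) and the standard library are available. Lean on these libraries where they do the work, as an engineer would, in place of code of your own. Each camera call takes 0.05 s, during which the arm holds its last target.

## Task

First take the drinks can that stands in the way of the hopper's slide gate and stand it upright on the round cork coaster. Then push the grey basket fully home under the hopper and, with the gate shut, put every loose pivot block on the bench into the hopper; once all are in, draw the gate out by its red handle to its end stop so that all the blocks drop into the basket. Finish with the gate pushed fully shut again and the basket, with the blocks in it, drawn by its green handle right out from under the hopper to the side it came from; leave the other tools and containers on the bench where they are.

Things in the scene. Friction and masses are not known exactly. Their poses are not given: they have to be found in the camera images.
- hopper: Fixed yellow funnel hopper on a steel stand. Origin: on the bench under the middle of the throat; z up; the gate comes out on its -x side (roughly towards the robot), the basket goes in and out on its -y side. Four 18 mm square legs centred at x +-90, y +-55 mm. A low rail at the +y side (face at y = 67 mm) stops the basket when it is home. Flange 210 (x) x 130 (y) mm, 98 mm above the bench
- hopper_mouth (a point): centre of the hopper's rim plane, 196 mm above the bench, straight above the hopper's origin. The rim is 150 mm across outside, 142 mm inside; the funnel narrows to a throat of 92 mm bore, whose lower end is 98 mm above the bench
- gate (a joint): travel of the slide gate in m: 0 shut (throat closed), 0.10 drawn out against its end stop (throat quite open). Slides along the hopper's -x with about 3 N of friction and stays where it is left. Plate 100 mm wide, 6 mm thick, top 96 mm above the bench; blocks in the hopper rest on it
- gate_handle (a point): grip point of the gate's red upright handle: a block 30 mm long (hopper x), 16 mm thick (hopper y), 44 mm tall on top of the gate plate, its top 140 mm above the bench; this point is 15 mm below the top, 130 mm from the hopper's axis when shut, and moves with the gate
- basket: Loose grey open basket, 140 (x) x 130 (y) x 45 mm high, 4 mm walls, 0.35 kg, on the bench at the hopper's -y side; slide it along the bench. Origin: centre of its underside; axes about parallel to the hopper's, z up. Home under the hopper its origin is within 20 mm of the hopper's in x and y, with about 10 mm clear of the legs on each side
- basket_handle (a point): grip point of the basket's green upright post handle, 16 mm thick (basket x), 28 mm long (basket y), top 75 mm above the bench; the point is 125 mm from the basket's origin along its -y and 55 mm above the bench
- can: Loose closed drinks can, silver with a blue band, 54 mm across, 105 mm tall, 0.25 kg, standing on the bench in the path of the gate. Origin: centre of its underside, z along the can
- coaster: Fixed round cork coaster, 100 mm across, 6 mm thick. Origin: centre of its underside on the bench
- block1: Loose blue pivot block, 48 (x) x 30 (y) x 26 (z) mm, two holes' rims on its top and bottom, 0.09 kg; may be absent. Origin: its centre; starts lying flat on the bench at the right
- block2: Loose orange pivot block, 48 (x) x 30 (y) x 26 (z) mm, two holes' rims on its top and bottom, 0.09 kg; may be absent. Origin: its centre; starts lying flat on the bench at the right
- block3: Loose red pivot block, 48 (x) x 30 (y) x 26 (z) mm, two holes' rims on its top and bottom, 0.09 kg; may be absent. Origin: its centre; starts lying flat on the bench at the right
- block4: Loose green pivot block, 48 (x) x 30 (y) x 26 (z) mm, two holes' rims on its top and bottom, 0.09 kg; may be absent. Origin: its centre; starts lying flat on the bench at the right
- screwdriver: Bystander, to be left alone: blue-handled screwdriver lying on the bench between the blocks and the hopper; origin near its middle
- wrench: Bystander, to be left alone: steel wrench lying at the back of the bench
- tape_roll: Bystander, to be left alone: black roll of tape, 90 mm across and 40 mm high, lying flat on the right
- oil_bottle: Bystander, to be left alone: amber bottle with a red cap, 48 mm across and 130 mm tall, back left
- parts_cup: Bystander, to be left alone: orange plastic cup, 70 mm across and 70 mm tall, on the left
- hammer: Bystander, to be left alone: hammer lying on the left of the bench
There are look-alikes about, which are no part of the job. Leave any blue look-alike of the basket alone.

How it is judged:
On the way, in this order (a step that is already met when the one before it is completed fails the run):
1. the can stands upright on the cork coaster, let go (horizontal distance between can and coaster below 0.03 m and angle between can's own z axis and vertical below 0.15 rad and height (world z) of can below 0.014 m and linear speed of can below 0.05 m/s and contact force between the fingers and can below 0.1 N), for 0.2 s.
2. every block present is in the hopper, the gate is shut and the basket is home under the hopper (horizontal distance between each of block1, block2, block3, block4 and hopper below 0.065 m and z of block1 in the frame of hopper between 0.1 and 0.2 m and z of block2 in the frame of hopper between 0.1 and 0.2 m and z of block3 in the frame of hopper between 0.1 and 0.2 m and z of block4 in the frame of hopper between 0.1 and 0.2 m and x of basket in the frame of hopper between -0.02 and 0.02 m and y of basket in the frame of hopper above -0.02 m and value of joint gate below 0.006 m), for 0.2 s.
3. the gate is drawn out to within 5 mm of its end stop and all the blocks have dropped into the basket (value of joint gate above 0.095 m and x of block1 in the frame of basket between -0.068 and 0.068 m and y of block1 in the frame of basket between -0.063 and 0.063 m and z of block1 in the frame of basket between 0.005 and 0.075 m and x of block2 in the frame of basket between -0.068 and 0.068 m and y of block2 in the frame of basket between -0.063 and 0.063 m and z of block2 in the frame of basket between 0.005 and 0.075 m and x of block3 in the frame of basket between -0.068 and 0.068 m and y of block3 in the frame of basket between -0.063 and 0.063 m and z of block3 in the frame of basket between 0.005 and 0.075 m and x of block4 in the frame of basket between -0.068 and 0.068 m and y of block4 in the frame of basket between -0.063 and 0.063 m and z of block4 in the frame of basket between 0.005 and 0.075 m), for 0.2 s.
At the end, for the whole second after the job is handed in: The can stands upright on the coaster (centres within 30 mm), every block present lies in the basket, the gate is shut to within 6 mm, and the basket stands on the bench drawn out from under the hopper, its centre 140 to 300 mm from the hopper's axis on the side it came from, all at rest (horizontal distance between can and coaster below 0.03 m and angle between can's own z axis and vertical below 0.15 rad and height (world z) of can below 0.014 m and linear speed of can below 0.05 m/s and x of block1 in the frame of basket between -0.068 and 0.068 m and y of block1 in the frame of basket between -0.063 and 0.063 m and z of block1 in the frame of basket between 0.005 and 0.075 m and x of block2 in the frame of basket between -0.068 and 0.068 m and y of block2 in the frame of basket between -0.063 and 0.063 m and z of block2 in the frame of basket between 0.005 and 0.075 m and x of block3 in the frame of basket between -0.068 and 0.068 m and y of block3 in the frame of basket between -0.063 and 0.063 m and z of block3 in the frame of basket between 0.005 and 0.075 m and x of block4 in the frame of basket between -0.068 and 0.068 m and y of block4 in the frame of basket between -0.063 and 0.063 m and z of block4 in the frame of basket between 0.005 and 0.075 m and value of joint gate below 0.006 m and y of basket in the frame of hopper between -0.3 and -0.14 m and angle between basket's own z axis and vertical below 0.1 rad and height (world z) of basket below 0.01 m and linear speed of basket below 0.02 m/s); the robot touches nothing.
It fails at once if one of the other tools or containers is moved more than 40 mm (distance of any of screwdriver, wrench, tape_roll, oil_bottle, parts_cup, hammer from where it was at the start of the episode above 0.04 m).
Of block1, block2, block3, block4 only 2 to 4 are there at a start; the rules pass over those that are not, and their reading is None.
At some moment in a run one of block1, block2, block3, block4 may be knocked a few centimetres aside while the robot is not near it.
Once in a run the grip may slacken for a moment while it holds something.
It also fails if it takes over 210 s, if anything falls off the work surface, if the arm or the gripper's body presses on something with over 40 N, if the wrist force passes 120 N, or if a joint passes its speed limit or range.

## Working session

There is one attempt and no reset: what is moved stays moved. The work goes in short steps, Python scripts to look and compute and a tool call to move; the robot and the scene stay as the last step left them, time stands still between calls to the robot, and variables do not carry over. Pictures are saved under pics/ and viewed, and the job is handed in when it is done.

Besides the shell and the picture viewer there is one more tool, called after "Emit:" as name(argument=value, ...) on one line, values as JSON. jog_arm: Moves the arm, as the interface text tells. Its arguments: {"type":"object","properties":{"rows":{"type":"array"},"squeeze":{"type":"number"}},"required":["rows"]}

```bash
ls; mkdir -p pics; python3 - <<'E'
from station import ctrl
import cv2,numpy as np
o=ctrl.get_obs();print(o)
for n in("scene","side","wrist"):
    im,d=ctrl.camera(n); cv2.imwrite(f"pics/{n}0.png",im[:,:,::-1]); np.save(f"pics/{n}0.npy",d)
    m=ctrl.camera_model(n);print(n,np.round(m["K"],1).tolist(),np.round(m["extrinsics"],3).tolist())
E
```

```text
pics
{'time_s': 0.0, 'qpos': array([ 1.06941693e+00,  3.00455356e-01,  1.52155153e+00, -5.21426423e-06,
        1.32069389e+00, -6.65650706e-02]), 'joint_vel': array([-0.00033276, -0.0007459 , -0.00124521,  0.00095864,  0.00078589,
       -0.00155419]), 'tau': array([-3.68565870e-04, -5.31791461e+01, -3.52743351e+01,  7.09034060e-02,
        2.42679776e-02, -1.20645532e-04]), 'ee_pos': array([0.23154967, 0.49860905, 0.20490746]), 'eef_rot': array([-1.63280365,  1.56968819, -2.06761668]), 'force': array([ 0.1104519 ,  0.31300006, -0.22022468]), 'moment': array([ 0.00350271,  0.00134262, -0.0308243 ]), 'grip_width': 0.09380168276056458}
scene [[375.1, 0.0, 256.2], [0.0, 375.1, 194.2], [0.0, 0.0, 1.0]] [[0.81, 0.443, -0.385, 0.943], [0.587, -0.605, 0.538, -0.614], [0.005, -0.662, -0.75, 1.01], [0.0, 0.0, 0.0, 1.0]]
side [[433.0, 0.0, 255.7], [0.0, 433.0, 195.3], [0.0, 0.0, 1.0]] [[-0.937, -0.281, 0.207, 0.136], [-0.349, 0.723, -0.597, 1.015], [0.018, -0.631, -0.775, 1.431], [0.0, 0.0, 0.0, 1.0]]
wrist [[297.3, 0.0, 255.0], [0.0, 297.3, 192.9], [0.0, 0.0, 1.0]] [[0.422, 0.88, 0.217, 0.168], [0.907, -0.409, -0.102, 0.528], [-0.001, 0.239, -0.971, 0.384], [0.0, 0.0, 0.0, 1.0]]
```

View pics/scene0.png

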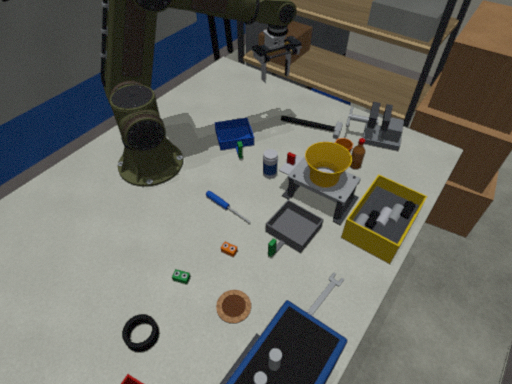

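View pics/side0.png

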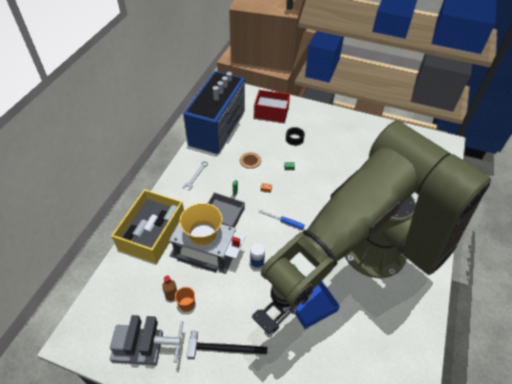

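View pics/wrist0.png

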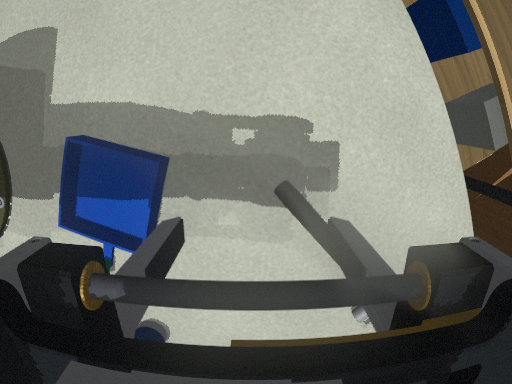

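The scene view shows the can (270,165), hopper (328,165), grey basket (294,226) with green post (272,247), blue look-alike basket (234,133), coaster (234,306), orange block (229,248) and green block (181,276). The side view agrees. Now I'll measure.

```bash
cat > h.py <<'E'
import cv2,numpy as np
from station import ctrl
def rays(cam,uv,m=None):
    m=m or ctrl.camera_model(cam);K=m["K"];E=np.array(m["extrinsics"])
    uv=np.atleast_2d(uv).astype(float)
    x=(uv[:,0]-K[0][2])/K[0][0];y=(uv[:,1]-K[1][2])/K[1][1]
    if cam=="wrist":
        r=np.hypot(x,y)+1e-12;s=np.sin(r)/r
        d=np.c_[x*s,y*s,np.cos(r)]
    else: d=np.c_[x,y,np.ones(len(x))]
    return E[:3,3],d@E[:3,:3].T
def onplane(cam,uv,z,m=None):
    o,d=rays(cam,uv,m);return o+d*((z-o[2])/d[:,2])[:,None]
def cloud(cam,d,m=None):
    v,u=np.mgrid[:d.shape[0],:d.shape[1]]
    o,r=rays(cam,np.c_[u.ravel(),v.ravel()],m)
    E=np.array((m or ctrl.camera_model(cam))["extrinsics"])
    sc=d.ravel()/(r@E[:3,2])
    return (o+r*sc[:,None]).reshape(*d.shape,3)
def proj(cam,p,m=None):
    m=m or ctrl.camera_model(cam);K=m["K"];E=np.linalg.inv(np.array(m["extrinsics"]))
    c=np.atleast_2d(p)@E[:3,:3].T+E[:3,3]
    return np.c_[c[:,0]/c[:,2]*K[0][0]+K[0][2],c[:,1]/c[:,2]*K[1][1]+K[1][2]]
RNG={"red":[((0,140,80),(5,255,255)),((172,140,80),(180,255,255))],"orange":[((6,150,120),(16,255,255))],"yellow":[((19,130,80),(32,255,255))],
"green":[((50,90,30),(90,255,255))],"blue":[((100,120,40),(125,255,255))]}
def comps(im,col,amin=12):
    hsv=cv2.cvtColor(im,cv2.COLOR_RGB2HSV);m=np.zeros(im.shape[:2],np.uint8)
    for a,b in RNG[col]: m|=cv2.inRange(hsv,a,b)
    n,l,s,c=cv2.connectedComponentsWithStats(m)
    return [(l==i,s[i],c[i]) for i in range(1,n) if s[i][4]>=amin]
E
python3 - <<'E'
from h import *
for cam in("scene","side"):
    im=cv2.imread(f"pics/{cam}0.png")[:,:,::-1].copy();P=cloud(cam,np.load(f"pics/{cam}0.npy"))
    for c in RNG:
        for m,s,ct in comps(im,c):
            p=P[m];print(cam,c,s[4],ct.round(0),"med",np.median(p,0).round(3),"zmax",np.percentile(p[:,2],95).round(3),"x",np.percentile(p[:,0],[3,97]).round(3),"y",np.percentile(p[:,1],[3,97]).round(3))
im=cv2.imread("pics/scene0.png");cv2.imwrite("pics/c1.png",cv2.resize(im[100:360,110:390],None,fx=2.8,fy=2.3,interpolation=cv2.INTER_CUBIC))
im=cv2.imread("pics/side0.png");cv2.imwrite("pics/c2.png",cv2.resize(im[80:330,130:340],None,fx=2.4,fy=2.4,interpolation=cv2.INTER_CUBIC))
E
```

```text
scene red 22 [362. 140.] med [0.645 0.451 0.13 ] zmax 0.132 x [0.637 0.654] y [0.443 0.463]
scene red 22 [291. 154.] med [0.487 0.227 0.141] zmax 0.144 x [0.472 0.499] y [0.222 0.237]
scene red 62 [131. 379.] med [ 0.568 -0.573  0.09 ] zmax 0.092 x [0.556 0.594] y [-0.594 -0.568]
scene orange 67 [229. 248.] med [ 0.498 -0.141  0.026] zmax 0.029 x [0.476 0.52 ] y [-0.15  -0.122]
scene yellow 1467 [328. 162.] med [0.611 0.267 0.164] zmax 0.196 x [0.55  0.676] y [0.167 0.303]
scene yellow 2083 [380. 222.] med [0.842 0.123 0.071] zmax 0.102 x [0.76  0.923] y [0.118 0.358]
scene green 66 [240. 148.] med [0.269 0.22  0.057] zmax 0.077 x [0.219 0.275] y [0.213 0.273]
scene green 105 [272. 247.] med [ 0.617 -0.074  0.06 ] zmax 0.077 x [0.607 0.621] y [-0.082 -0.059]
scene green 127 [181. 277.] med [ 0.447 -0.3    0.025] zmax 0.028 x [0.424 0.467] y [-0.313 -0.279]
scene blue 2549 [181.  51.] med [-1.2    1.333 -0.479] zmax -0.323 x [-1.216 -1.181] y [1.008 1.666]
scene blue 271 [220.  32.] med [-1.199  1.822 -0.496] zmax 0.066 x [-1.215 -0.399] y [0.876 1.884]
scene blue 130 [234.  29.] med 
[... 1890 characters left out ...]
 [-1.432 -1.245]
side blue 2968 [493. 111.] med [-0.547 -1.546 -0.368] zmax -0.001 x [-0.7   -0.458] y [-1.563 -1.528]
side blue 402 [476.  80.] med [-0.38  -1.547 -0.144] zmax -0.061 x [-0.411 -0.331] y [-1.563 -1.226]
side blue 1399 [206. 123.] med [ 0.828 -0.251  0.153] zmax 0.202 x [0.767 0.917] y [-0.539 -0.244]
side blue 202 [447. 126.] med [-0.34  -1.548 -0.542] zmax -0.497 x [-0.405 -0.28 ] y [-1.654 -1.522]
side blue 115 [292. 222.] med [0.329 0.008 0.021] zmax 0.027 x [0.286 0.375] y [-0.002  0.018]
side blue 59 [257. 263.] med [0.391 0.249 0.045] zmax 0.066 x [0.376 0.41 ] y [0.236 0.254]
side blue 1079 [316. 306.] med [0.145 0.316 0.005] zmax 0.047 x [0.084 0.196] y [0.24  0.443]
```

View pics/c1.png

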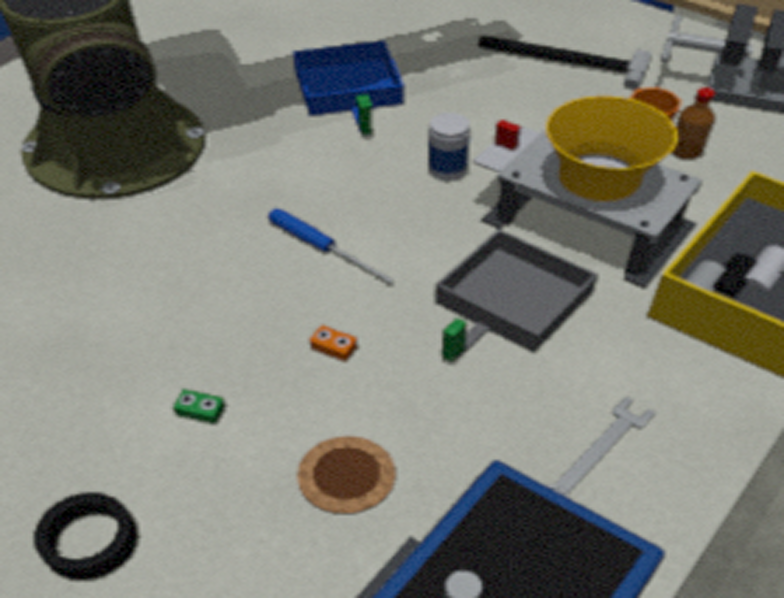

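View pics/c2.png

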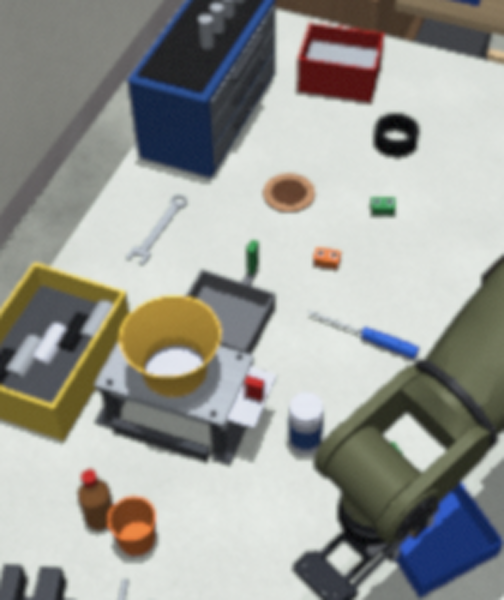

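Only two blocks are visible: orange at (229,248) and green at (181,277). Next I'll fit the hopper, can, coaster and basket exactly.

```bash
cat >> h.py <<'E'
def circ(p):
    A=np.c_[2*p,np.ones(len(p))];s=np.linalg.lstsq(A,(p**2).sum(1),rcond=None)[0]
    return s[:2],np.sqrt(s[2]+s[:2]@s[:2])
def block(cam,im,col,near=None,z=0.026):
    out=[]
    for m,s,ct in comps(im,col):
        cs,_=cv2.findContours(m.astype(np.uint8),0,2)
        h=cv2.convexHull(max(cs,key=cv2.contourArea)).reshape(-1,2)
        p=onplane(cam,h,z)[:,:2]
        out.append((ct.round(1),[np.round(x,3) for x in cv2.minAreaRect((p*1000).astype(np.float32))]))
    return out
E
python3 - <<'E'
from h import *
for cam in("scene","side"):
    im=cv2.imread(f"pics/{cam}0.png")[:,:,::-1].copy();P=cloud(cam,np.load(f"pics/{cam}0.npy"))
    Z=P[...,2];X=P[...,0];Y=P[...,1]
    print(cam,"bench z",np.median(Z[(X>.45)&(X<.55)&(Y>-.3)&(Y<-.18)]))
    near=(abs(X-.6)<.12)&(abs(Y-.24)<.12)
    r=P[near&(Z>.190)&(Z<.203)][:,:2];c,R=circ(r);print("rim",len(r),c,R)
    fl=P[near&(Z>.092)&(Z<.104)][:,:2]
    print("flange",len(fl),cv2.minAreaRect((fl*1000).astype(np.float32)))
    t=P[(abs(X-.41)<.06)&(abs(Y-.22)<.06)&(Z>.098)&(Z<.112)][:,:2];print("can top",len(t),t.mean(0),cv2.minEnclosingCircle((t*1000).astype(np.float32)))
    s=P[(abs(X-.41)<.06)&(abs(Y-.22)<.06)&(Z>.02)&(Z<.09)][:,:2];print("can side",circ(s))
    # coaster: brown
    hsv=cv2.cvtColor(im,cv2.COLOR_RGB2HSV);u0=(230,306) if cam=="scene" else (250,160)
    m=cv2.inRange(hsv,(3,80,40),(20,220,255));mm=np.zeros_like(m);cv2.circle(mm,u0,30,255,-1);m&=mm
    q=np.argwhere(m)[:,::-1];cs,_=cv2.findContours(m,0,2);h=max(cs,key=cv2.contourArea).reshape(-1,2)
    print("coaster",circ(onplane(cam,h,.006)[:,:2]))
    b=P[(abs(X-.63)<.13)&(abs(Y-.05)<.11)&(Z>.038)&(Z<.05)][:,:2];print("basket rim",len(b),cv2.minAreaRect((b*1000).astype(np.float32)))
    for c in("orange","green"):
        for o in block(cam,im,c): print(c,o)
E
```

```text
scene bench z 0.0004306896624302059
rim 248 [0.61589    0.23328586] 0.07151729638426767
flange 620 ((599.856689453125, 235.36737060546875), (240.4647674560547, 135.87286376953125), 1.0887844562530518)
can top 119 [0.40647595 0.22072313] ((405.9862365722656, 222.10025024414062), 27.129179000854492)
can side (array([0.40615465, 0.22175901]), np.float64(0.025531081930116623))
coaster (array([ 0.62097133, -0.27103972]), np.float64(0.04792751529427575))
basket rim 320 ((649.1546630859375, 33.189414978027344), (181.17678833007812, 211.2608184814453), 88.03954315185547)
orange (array([228.7, 248.1]), [array([ 498.09 , -135.784]), array([43.975, 27.935]), np.float64(6.344)])
green (array([239.7, 147.9]), [array([247.426, 248.365]), array([19.687, 94.536]), np.float64(43.242)])
green (array([271.9, 247.1]), [array([606.116, -56.402]), array([21.136, 63.609]), np.float64(29.341)])
green (array([180.8, 276.9]), [array([ 446.295, -297.015]), array([48.883, 35.067]), np.float64(20.836)])
side bench z -0.002086180190924436
rim 152 [0.61063499 0.23701051] 0.07178964004276324
flange 936 ((598.332641
[... 284 characters left out ...]
1503891, -0.26733582]), np.float64(0.044507541751038396))
basket rim 127 ((651.1399536132812, 47.82862854003906), (237.02151489257812, 188.45816040039062), 9.099833488464355)
orange (array([265.9, 188.1]), [array([ 485.993, -120.777]), array([35.263, 19.126]), np.float64(8.949)])
orange (array([168.5, 287.1]), [array([654.9  , 440.459]), array([17.716,  7.824]), np.float64(20.944)])
orange (array([184.2, 298.2]), [array([588.965, 454.446]), array([66.442, 66.585]), np.float64(25.641)])
green (array([289.2, 166.1]), [array([ 434.244, -279.796]), array([36.014, 30.346]), np.float64(21.364)])
green (array([234.8, 186.4]), [array([612.573, -76.372]), array([12.828, 66.84 ]), np.float64(22.071)])
```

```bash
cat >> h.py <<'E'
from scipy.spatial.transform import Rotation as Ro
def st(tx=None):
    o=ctrl.get_obs();R=Ro.from_euler("xyz",o["eef_rot"]).as_matrix()
    print("t",round(o["time_s"],2),"pos",o["ee_pos"].round(4),"x",R[:,0].round(3),"jaw",R[:,1].round(3),"jawdeg",np.degrees(np.arctan2(R[1,1],R[0,1])).round(1),"F",o["force"].round(1),"w",o["grip_width"].round(4),"q6",o["qpos"][5].round(2))
    return o,R
E
python3 -c "
from h import *
st()
print(ctrl.tcp_to_grasp)
im=cv2.imread('pics/scene0.png')[:,:,::-1].copy();P=cloud('scene',np.load('pics/scene0.npy'))
hsv=cv2.cvtColor(im,cv2.COLOR_RGB2HSV)
m=(P[...,2]>.036)&(P[...,2]<.052)&(P[...,0]>.5)&(P[...,0]<.72)&(P[...,1]<.17)&(P[...,1]>-.06)
print(cv2.minAreaRect((P[m][:,:2]*1000).astype(np.float32)), m.sum())
v,u=np.nonzero(m);print(u.min(),u.max(),v.min(),v.max())
q=np.c_[u,v,(P[m]*1000).round()].astype(int)[::12];print(q.tolist())
"
```

```text
Traceback (most recent call last):
  File "h.py", line 45, in st
    print("t",round(o["time_s"],2),"pos",o["ee_pos"].round(4),"x",R[:,0].round(3),"jaw",R[:,1].round(3),"jawdeg",np.degrees(np.arctan2(R[1,1],R[0,1])).round(1),"F",o["force"].round(1),"w",o["grip_width"].round(4),"q6",o["qpos"][5].round(2))
                                                                                                                                                                                            ^^^^^^^^^^^^^^^^^^^^^
AttributeError: 'float' object has no attribute 'round'
```

```bash
sed -i 's/o\["grip_width"\].round(4)/round(o["grip_width"],4)/' h.py
python3 -c "
from h import *
st()
print(ctrl.tcp_to_grasp)
im=cv2.imread('pics/scene0.png')[:,:,::-1].copy();P=cloud('scene',np.load('pics/scene0.npy'))
m=(P[...,2]>.036)&(P[...,2]<.052)&(P[...,0]>.5)&(P[...,0]<.72)&(P[...,1]<.17)&(P[...,1]>-.06)
print(cv2.minAreaRect((P[m][:,:2]*1000).astype(np.float32)), m.sum())
v,u=np.nonzero(m)
q=np.c_[u,v,(P[m]*1000).round()].astype(int)[::12];print(q.tolist())
"
```

```text
t 0.15 pos [0.2316 0.4987 0.205 ] x [-0.    -0.001 -1.   ] jaw [ 0.421  0.907 -0.001] jawdeg 65.1 F [ 0.8 -0.5  0.1] w 0.0936 q6 -0.07
0.0188
((614.9910278320312, 62.59486389160156), (158.94203186035156, 237.1915740966797), 8.215269088745117) 381
[[288, 187, 520, 167, 51], [292, 191, 536, 169, 40], [290, 202, 558, 122, 40], [284, 204, 549, 98, 47], [294, 205, 575, 121, 37], [298, 206, 591, 119, 45], [280, 208, 547, 76, 45], [300, 209, 600, 119, 36], [305, 210, 618, 120, 43], [309, 211, 633, 120, 49], [276, 213, 549, 49, 48], [309, 214, 635, 117, 38], [314, 215, 653, 119, 44], [274, 217, 549, 39, 37], [319, 218, 672, 119, 42], [323, 219, 685, 121, 44], [321, 221, 684, 110, 45], [321, 223, 687, 105, 42], [318, 225, 684, 90, 45], [271, 227, 567, -6, 45], [315, 228, 683, 73, 46], [276, 230, 587, -7, 46], [277, 232, 590, -6, 37], [282, 233, 607, -2, 41], [312, 234, 686, 49, 43], [286, 236, 624, -6, 45], [287, 238, 631, -10, 44], [293, 239, 648, -2, 43], [292, 241, 648, -7, 39], [298, 242, 667, -4, 45], [299, 244, 674, -10, 48], [276, 246, 620, -56, 46]]
```

Emit:
jog_arm(rows=[0.0217, -0.0345, 0, 0, 0, 4, 0, 0.0217, -0.0345, 0, 0, 0, 4, 0, 0.0217, -0.0345, 0, 0, 0, 4, 0, 0.0217, -0.0345, 0, 0, 0, 4, 0, 0.0217, -0.0345, 0, 0, 0, 4, 0, 0.0217, -0.0345, 0, 0, 0, 4, 0, 0.0217, -0.0345, 0, 0, 0, 1, 0, 0.0217, -0.0345, 0, 0, 0, 0, 0], squeeze=20)

```text
time_s: 0.82
ee_pos: [0.4058, 0.2209, 0.2055]
eef_rot: [0.472, 1.571, 0.476]
force: [0.7, 0.8, 0.8]
grip_width: 0.094
```

Emit:
jog_arm(rows=[0, 0, 0, 0, 0, 0, 0, 0, 0, 0, 0, 0, 0, 0, 0, 0, 0, 0, 0, 0, 0])

```text
time_s: 1.07
ee_pos: [0.4051, 0.223, 0.2053]
eef_rot: [2.962, 1.57, 2.963]
force: [0.5, -0.2, -0.1]
grip_width: 0.0938
```

```bash
python3 - <<'E'
from h import *
st();m=ctrl.camera_model("wrist")
im,d=ctrl.camera("wrist");cv2.imwrite("pics/w1.png",im[:,:,::-1]);P=cloud("wrist",d,m)
X,Y,Z=P[...,0],P[...,1],P[...,2]
t=P[(abs(X-.41)<.06)&(abs(Y-.22)<.06)&(Z>.098)&(Z<.112)][:,:2];print("can top",len(t),t.mean(0),cv2.minEnclosingCircle((t*1000).astype(np.float32)))
E
```

```text
t 1.07 pos [0.4051 0.223  0.2053] x [-0.  0. -1.] jaw [-0.001  1.     0.   ] jawdeg 90.1 F [ 0.5 -0.2 -0.1] w 0.0938 q6 -1.15
can top 2037 [0.40354415 0.22316927] ((423.856689453125, 227.1444091796875), 47.3192253112793)
```

View pics/w1.png

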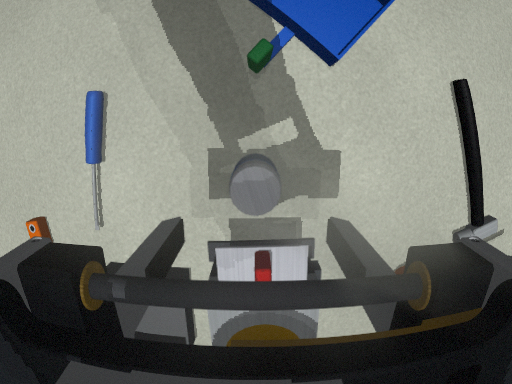

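The can (255,185) is centred between the jaws, with the gate handle just ahead at (263,266). I'll go down and grip.

Emit:
jog_arm(rows=[0, 0, -0.03, 0, 0, 0, 0, 0, 0, -0.03, 0, 0, 0, 0, 0, 0, -0.03, 0, 0, 0, 0, 0, 0, -0.03, 0, 0, 0, 0, 0, 0, -0.02, 0, 0, 0, 0, 0, 0, 0, 0, 0, 0, 0, 0, 0, 0, 0, 0, 0, 1, 0, 0, 0, 0, 0, 0, 1], squeeze=25)

```text
time_s: 1.78
ee_pos: [0.4056, 0.2238, 0.0668]
eef_rot: [0.436, 1.569, 0.439]
force: [0.3, -1.0, 0.7]
grip_width: 0.0837
```

Emit:
jog_arm(rows=[0, 0, 0, 0, 0, 0, 1, 0, 0, 0, 0, 0, 0, 1, 0, 0, 0, 0, 0, 0, 1, 0, 0, 0, 0, 0, 0, 1])

```text
time_s: 2.12
ee_pos: [0.4055, 0.2229, 0.066]
eef_rot: [0.443, 1.57, 0.445]
force: [-0.7, -0.5, 0.5]
grip_width: 0.0572
```

Emit:
jog_arm(rows=[0, 0, 0, 0, 0, 0, 1, 0, 0, 0, 0, 0, 0, 1, 0, 0, 0, 0, 0, 0, 1, 0, 0, 0.02, 0, 0, 0, 1, 0, 0, 0.02, 0, 0, 0, 1, 0, 0, 0.02, 0, 0, 0, 1, 0, 0, 0, 0, 0, 0, 1])

```text
time_s: 2.7
ee_pos: [0.4065, 0.2234, 0.1284]
eef_rot: [0.433, 1.566, 0.434]
force: [-0.3, 1.3, -1.3]
grip_width: 0.0532
```

Emit:
jog_arm(rows=[0, 0, 0.03, 0, 0, 0, 1, 0, -0.03, 0, 0, 0, 0, 1, 0, -0.035, 0, 0, 0, 0, 1, 0, -0.035, 0, 0, 0, 0, 1, 0, -0.035, 0, 0, 0, 0, 1, 0, -0.035, 0, 0, 0, 0, 1, 0, -0.035, 0, 0, 0, 0, 1, 0, -0.035, 0, 0, 0, 0, 1])

```text
time_s: 3.37
ee_pos: [0.4046, -0.0187, 0.1545]
eef_rot: [2.959, 1.57, 2.961]
force: [1.3, -0.1, -2.3]
grip_width: 0.0533
```

Emit:
jog_arm(rows=[0.0265, -0.0315, 0, 0, 0, 0, 1, 0.0265, -0.0315, 0, 0, 0, 0, 1, 0.0265, -0.0315, 0, 0, 0, 0, 1, 0.0265, -0.0315, 0, 0, 0, 0, 1, 0.0265, -0.0315, 0, 0, 0, 0, 1, 0.0265, -0.0315, 0, 0, 0, 0, 1, 0.0265, -0.0315, 0, 0, 0, 0, 1, 0.0265, -0.0315, 0, 0, 0, 0, 1])

```text
time_s: 4.03
ee_pos: [0.6178, -0.2707, 0.1535]
eef_rot: [2.645, 1.569, 2.646]
force: [0.5, 0.4, -1.2]
grip_width: 0.0537
```

Emit:
jog_arm(rows=[0, 0, 0, 0, 0, 0, 1, 0, 0, 0, 0, 0, 0, 1, 0, 0, 0, 0, 0, 0, 1])

```text
time_s: 4.28
ee_pos: [0.6167, -0.2687, 0.1537]
eef_rot: [2.614, 1.568, 2.616]
force: [0.1, 0.8, -2.0]
grip_width: 0.0535
```

```bash
python3 - <<'E'
from h import *
st()
a=[]
for n in("scene","side"):
    im,d=ctrl.camera(n);a.append(im[:,:,::-1])
cv2.imwrite("pics/p2.png",np.hstack([cv2.resize(a[0][180:360,150:350],(400,360)),cv2.resize(a[1][60:240,170:370],(400,360))]))
E
```

```text
t 4.28 pos [ 0.6167 -0.2687  0.1537] x [-0.002  0.001 -1.   ] jaw [-0.001  1.     0.001] jawdeg 90.1 F [ 0.1  0.8 -2. ] w 0.0535 q6 -2.04
```

View pics/p2.png

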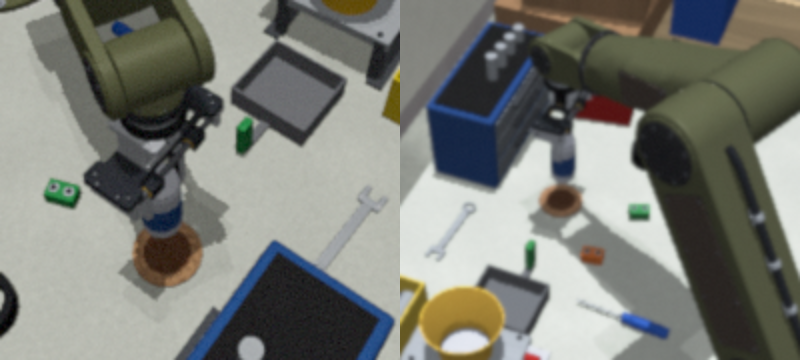

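The can hangs over the coaster in both views. I'll lower it.

Emit:
jog_arm(rows=[0, 0, -0.02, 0, 0, 0, 1, 0, 0, -0.02, 0, 0, 0, 1, 0, 0, -0.02, 0, 0, 0, 1, 0, 0, -0.012, 0, 0, 0, 1, 0, 0, -0.004, 0, 0, 0, 1, 0, 0, 0, 0, 0, 0, 1, 0, 0, 0, 0, 0, 0, 1])

```text
time_s: 4.97
ee_pos: [0.6177, -0.2692, 0.0808]
eef_rot: [-0.486, 1.569, -0.484]
force: [0.4, 0.0, -1.9]
grip_width: 0.0541
```

Emit:
jog_arm(rows=[0, 0, -0.004, 0, 0, 0, 1, 0, 0, -0.003, 0, 0, 0, 1, 0, 0, 0, 0, 0, 0, 1, 0, 0, 0, 0, 0, 0, 1])

```text
time_s: 5.3
ee_pos: [0.6173, -0.2692, 0.0725]
eef_rot: [-2.455, 1.571, -2.454]
force: [0.6, -0.4, -2.2]
grip_width: 0.0533
```

Emit:
jog_arm(rows=[0, 0, -0.0015, 0, 0, 0, 1, 0, 0, 0, 0, 0, 0, 1, 0, 0, 0, 0, 0, 0, 1])

```text
time_s: 5.55
ee_pos: [0.6176, -0.2693, 0.0719]
eef_rot: [-0.415, 1.57, -0.413]
force: [-1.9, 1.3, 5.8]
grip_width: 0.0533
```

Contact (+8 N upward). I'll release slowly and rise.

Emit:
jog_arm(rows=[0, 0, 0, 0, 0, 0, 0, 0, 0, 0, 0, 0, 0, 0, 0, 0, 0, 0, 0, 0, 0, 0, 0, 0, 0, 0, 0, 0, 0, 0, 0, 0, 0, 0, 0, 0, 0, 0, 0, 0, 0, 0, 0, 0, 0.03, 0, 0, 0, 0, 0, 0, 0.03, 0, 0, 0, 0])

```text
time_s: 6.22
ee_pos: [0.6164, -0.2688, 0.1299]
eef_rot: [2.678, 1.567, 2.68]
force: [0.7, -0.1, 1.0]
grip_width: 0.0938
```

Emit:
jog_arm(rows=[0, 0, 0.03, 0, 0, 0, 0, 0, 0, 0.035, 0, 0, 0, 0, -0.04, 0, 0, 0, 0, 0, 0, -0.04, 0, 0, 0, 0, 0, 0, -0.04, 0, 0, 0, 0, 0, 0, 0, 0, 0, 0, 0, 0, 0, 0, 0, 0, 0, 0, 0, 0])

```text
time_s: 6.8
ee_pos: [0.4962, -0.2694, 0.1967]
eef_rot: [-0.536, 1.57, -0.536]
force: [1.9, -0.5, 0.3]
grip_width: 0.0939
```

```bash
python3 - <<'E'
from h import *
st()
a=[]
for n in("scene","side"):
    im,d=ctrl.camera(n);a.append(im[:,:,::-1]);P=cloud(n,d);X,Y,Z=P[...,0],P[...,1],P[...,2]
    t=P[(abs(X-.617)<.05)&(abs(Y+.27)<.05)&(Z>.1)&(Z<.118)];print(len(t),np.median(t,0))
    print(block(n,im,"orange"),block(n,im,"green"))
cv2.imwrite("pics/p3.png",np.hstack([cv2.resize(a[0][180:360,150:350],(400,360)),cv2.resize(a[1][60:240,170:370],(400,360))]))
m=ctrl.camera_model("wrist")
im,d=ctrl.camera("wrist");cv2.imwrite("pics/w3.png",im[:,:,::-1])
E
```

```text
t 6.8 pos [ 0.4962 -0.2694  0.1967] x [ 0.001 -0.    -1.   ] jaw [-0.  1. -0.] jawdeg 90.0 F [ 1.9 -0.5  0.3] w 0.0939 q6 -2.13
302 [ 0.61902779 -0.27136257  0.11111995]
[(array([229.1, 248.5]), [array([ 498.469, -135.742]), array([44.738, 27.935]), np.float64(6.344)])] [(array([239.7, 148.1]), [array([245.488, 246.51 ]), array([19.826, 93.887]), np.float64(37.865)]), (array([271.9, 247. ]), [array([605.423, -55.168]), array([21.136, 60.778]), np.float64(29.341)]), (array([181. , 276.8]), [array([ 446.773, -296.072]), array([50.467, 34.636]), np.float64(18.432)])]
85 [ 0.61120798 -0.26552005  0.10748824]
[(array([265.8, 188.1]), [array([ 485.922, -120.327]), array([35.263, 18.214]), np.float64(8.949)]), (array([167.4, 287. ]), [array([658.575, 443.061]), array([27.889, 13.17 ]), np.float64(10.721)]), (array([184.3, 297.9]), [array([588.965, 454.446]), array([66.442, 66.585]), np.float64(25.641)])] [(array([289. , 166.1]), [array([ 434.576, -279.666]), array([36.728, 30.346]), np.float64(21.364)]), (array([234.8, 186.4]), [array([612.573, -76.372]), array([12.828, 66.84 ]), np.float64(22.071)]), (array([293.3, 271.1]), [array([258.412, 219.592]), array([17.428, 50.836]), np.float64(9.167)])]
```

View pics/p3.png

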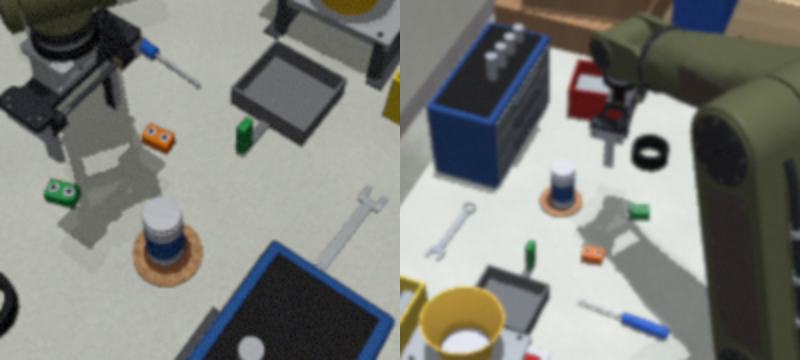

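View pics/w3.png

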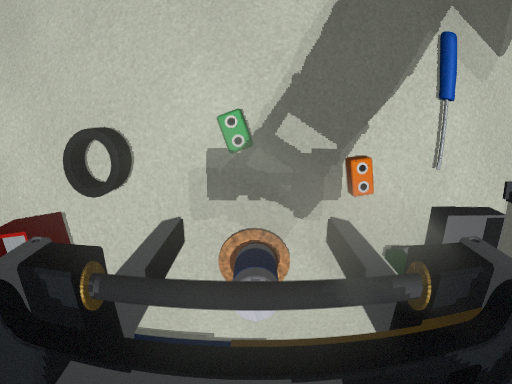

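The can stands upright on the coaster. Next is the basket handle: turn the jaws to x and move above it.

Emit:
jog_arm(rows=[0, 0.02, 0, 0, 0, -7, 0, 0, 0.02, 0, 0, 0, -7, 0, 0, 0.02, 0, 0, 0, -7, 0, 0, 0.02, 0, 0, 0, -7, 0, 0, 0.02, 0, 0, 0, -7, 0, 0.02, 0.01, 0, 0, 0, -7, 0, 0.02, 0.01, 0, 0, 0, -7, 0, 0.02, 0.01, 0, 0, 0, -7, 0])

```text
time_s: 7.62
ee_pos: [0.5592, -0.1381, 0.196]
eef_rot: [0.813, 1.57, -0.167]
force: [0.5, -0.3, -0.1]
grip_width: 0.0939
```

Emit:
jog_arm(rows=[0.02, 0.01, 0, 0, 0, -7, 0, 0.02, 0.01, 0, 0, 0, -7, 0, 0.018, 0, 0, 0, 0, -7, 0, 0, 0, 0, 0, 0, -7, 0, 0, 0, 0, 0, 0, -6, 0, 0, 0, 0, 7, 0, 0, 0, 0, 0, 0, 7, 0, 0, 0, 0, 0, 0, 6, 0, 0, 0])

```text
time_s: 8.28
ee_pos: [0.6166, -0.1187, 0.1963]
eef_rot: [3.134, 1.216, 1.566]
force: [0.3, 0.8, -0.4]
grip_width: 0.0939
```

Emit:
jog_arm(rows=[0, 0, 0, 0, 0, 0, 0, 0, 0, 0, 0, 0, 0, 0, 0, 0, 0, 0, 0, 0, 0])

```text
time_s: 8.53
ee_pos: [0.6158, -0.1188, 0.1956]
eef_rot: [3.141, 1.224, 1.572]
force: [0.3, -0.3, -1.2]
grip_width: 0.0943
```

```bash
python3 - <<'E'
from h import *
st();m=ctrl.camera_model("wrist");print(np.round(m["extrinsics"],3)[:3,3])
im,d=ctrl.camera("wrist");cv2.imwrite("pics/w4.png",im[:,:,::-1]);P=cloud("wrist",d,m)
for mk,s,c in comps(im,"green"):
    p=P[mk];t=p[p[:,2]>.068];print(c,s[4],p.min(0).round(3),p.max(0).round(3),"top",len(t),t.min(0).round(3) if len(t) else 0,t.max(0).round(3) if len(t) else 0)
X,Y,Z=P[...,0],P[...,1],P[...,2]
b=P[(Z>.041)&(Z<.049)&(X>.53)&(X<.71)&(Y>-.03)&(Y<.14)][:,:2]
print(len(b),cv2.minAreaRect((b*1000).astype(np.float32)))
E
```

```text
t 8.53 pos [ 0.6158 -0.1188  0.1956] x [-0.     0.34  -0.941] jaw [1.    0.002 0.   ] jawdeg 0.1 F [ 0.3 -0.3 -1.2] w 0.0943 q6 -0.43
[ 0.615 -0.114  0.387]
[52.21459227 17.73390558] 233 [0.211 0.213 0.019] [0.276 0.263 0.077] top 91 [0.249 0.214 0.068] [0.275 0.24  0.077]
[249.85802469 180.17901235] 324 [ 0.602 -0.08   0.07 ] [ 0.616 -0.054  0.076] top 324 [ 0.602 -0.08   0.07 ] [ 0.616 -0.054  0.076]
[139.52941176 336.7254902 ] 51 [ 0.448 -0.281  0.003] [ 0.46  -0.272  0.024] top 0 0 0
1440 ((612.5891723632812, 58.19247817993164), (132.44491577148438, 140.88406372070312), 88.48151397705078)
```

View pics/w4.png

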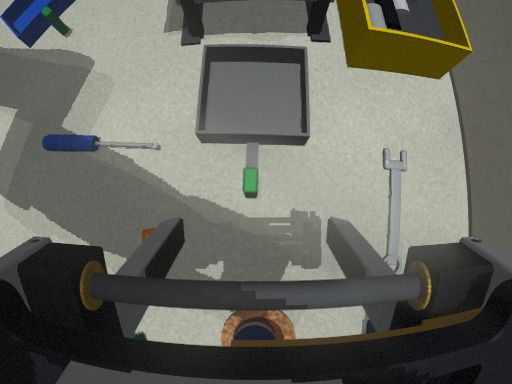

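```bash
python3 - <<'E'
from h import *
m=ctrl.camera_model("wrist");im,d=ctrl.camera("wrist");P=cloud("wrist",d,m);X,Y,Z=P[...,0],P[...,1],P[...,2]
for a,b in((.48,.60),(.63,.76)):
    p=P[(Z>.015)&(Z<.085)&(Y>.14)&(Y<.22)&(X>a)&(X<b)];print(len(p),np.percentile(p,[3,50,97],axis=0).round(3).tolist())
E
```

```text
523 [[0.516, 0.167, 0.019], [0.528, 0.168, 0.058], [0.579, 0.181, 0.084]]
1143 [[0.688, 0.143, 0.017], [0.754, 0.174, 0.052], [0.755, 0.21, 0.083]]
```

Emit:
jog_arm(rows=[-0.007, 0.03, 0, 0, 0, 0, 0, 0, 0.028, -0.015, 0, 0, 0, 0, 0, 0, -0.035, 0, 0, 0, 0, 0, 0, -0.035, 0, 0, 0, 0, 0, 0, -0.035, 0, 0, 0, 0, 0, 0, -0.035, 0, 0, 0, 0, 0, 0, 0, 0, 0, 0, 0.5, 0, 0, 0, 0, 0, 0, 1], squeeze=30)

```text
time_s: 9.3
ee_pos: [0.608, -0.0603, 0.0408]
eef_rot: [-3.138, 1.222, 1.577]
force: [0.6, 0.0, 0.8]
grip_width: 0.0839
```

Emit:
jog_arm(rows=[0, 0, 0, 0, 0, 0, 1, 0, 0, 0, 0, 0, 0, 1, 0, 0, 0, 0, 0, 0, 1, 0, 0, 0, 0, 0, 0, 1, 0, 0, 0, 0, 0, 0, 1, 0, 0, 0, 0, 0, 0, 1, 0, 0, 0, 0, 0, 0, 1, 0, 0, 0, 0, 0, 0, 1])

```text
time_s: 9.97
ee_pos: [0.6083, -0.0612, 0.041]
eef_rot: [3.14, 1.222, 1.571]
force: [-0.0, -0.1, 0.1]
grip_width: 0.0305
```

Emit:
jog_arm(rows=[0, 0, 0, 0, 0, 0, 1, 0, 0, 0, 0, 0, 0, 1, 0, 0, 0, 0, 0, 0, 1, 0, 0, 0, 0, 0, 0, 1, 0, 0, 0, 0, 0, 0, 1])

```text
time_s: 10.38
ee_pos: [0.6084, -0.0613, 0.0409]
eef_rot: [3.139, 1.222, 1.57]
force: [0.3, -1.2, -0.7]
grip_width: 0.0158
```

Gripped (15.8 mm). I'll push it in.

Emit:
jog_arm(rows=[0, 0.02, 0, 0, 0, 0, 1, 0, 0.02, 0, 0, 0, 0, 1, 0, 0.02, 0, 0, 0, 0, 1, 0.001, 0.02, 0, 0, 0, 0, 1, 0.001, 0.02, 0, 0, 0, 0, 1, 0, 0.02, 0, 0, 0, 0, 1, 0, 0.02, 0, 0, 0, 0, 1, 0, 0, 0, 0, 0, 0, 1])

```text
time_s: 11.05
ee_pos: [0.6098, 0.0819, 0.0409]
eef_rot: [-3.142, 1.221, 1.575]
force: [0.1, 2.5, 0.1]
grip_width: 0.0157
```

Emit:
jog_arm(rows=[0, 0.01, 0, 0, 0, 0, 1, 0, 0.01, 0, 0, 0, 0, 1, 0, 0.005, 0, 0, 0, 0, 1, 0, 0, 0, 0, 0, 0, 1])

```text
time_s: 11.38
ee_pos: [0.6102, 0.1048, 0.0409]
eef_rot: [3.14, 1.221, 1.572]
force: [0.8, 1.7, -1.3]
grip_width: 0.0158
```

Emit:
jog_arm(rows=[0, 0.004, 0, 0, 0, 0, 1, 0, 0, 0, 0, 0, 0, 1])

```text
time_s: 11.55
ee_pos: [0.6103, 0.108, 0.0409]
eef_rot: [3.14, 1.222, 1.571]
force: [-0.0, 1.4, -0.8]
grip_width: 0.0157
```

Emit:
jog_arm(rows=[0, 0.003, 0, 0, 0, 0, 1, 0, 0, 0, 0, 0, 0, 1])

```text
time_s: 11.72
ee_pos: [0.6103, 0.1109, 0.0409]
eef_rot: [3.14, 1.222, 1.571]
force: [0.2, 1.6, 0.1]
grip_width: 0.0159
```

Emit:
jog_arm(rows=[0, 0.003, 0, 0, 0, 0, 1, 0, 0, 0, 0, 0, 0, 1])

```text
time_s: 11.88
ee_pos: [0.6103, 0.1141, 0.0409]
eef_rot: [3.14, 1.222, 1.571]
force: [2.3, 1.0, -1.4]
grip_width: 0.0156
```

Emit:
jog_arm(rows=[0, 0.003, 0, 0, 0, 0, 1, 0, 0, 0, 0, 0, 0, 1])

```text
time_s: 12.05
ee_pos: [0.6109, 0.1162, 0.0413]
eef_rot: [3.135, 1.223, 1.566]
force: [3.7, -8.3, -0.1]
grip_width: 0.0157
```

It has reached the rail (−8 N). Release and back off.

Emit:
jog_arm(rows=[0, -0.001, 0, 0, 0, 0, 1, 0, 0, 0, 0, 0, 0, 0.5, 0, 0, 0, 0, 0, 0, 0.3, 0, 0, 0, 0, 0, 0, 0.3, 0, 0, 0, 0, 0, 0, 0, 0, 0, 0, 0, 0, 0, 0, 0, -0.01, 0.03, 0, 0, 0, 0, 0, -0.01, 0.03, 0, 0, 0, 0])

```text
time_s: 12.72
ee_pos: [0.6092, 0.096, 0.1002]
eef_rot: [-3.132, 1.222, 1.582]
force: [0.4, -0.5, 0.1]
grip_width: 0.059
```

Emit:
jog_arm(rows=[0, -0.01, 0.035, 0, 0, 0, 0, 0, -0.03, 0.035, 0, 0, 0, 0, 0, -0.04, 0.02, 0, 0, 0, 0, 0, -0.04, 0, 0, 0, 0, 0, 0, -0.04, 0, 0, 0, 0, 0, 0, -0.04, 0, 0, 0, 0, 0, 0, 0, 0, 0, 0, 0, 0, 0, 0, 0, 0, 0, 0, 0])

```text
time_s: 13.38
ee_pos: [0.6101, -0.1003, 0.1859]
eef_rot: [3.141, 1.221, 1.569]
force: [-0.3, 0.5, 0.1]
grip_width: 0.0942
```

```bash
python3 - <<'E'
from h import *
st();a=[]
for n in("scene","side"):
    im,d=ctrl.camera(n);a.append(im[:,:,::-1])
    print(n,block(n,im,"orange")[:1],block(n,im,"green"))
cv2.imwrite("pics/p5.png",np.hstack([cv2.resize(a[0][110:290,210:410],(400,360)),cv2.resize(a[1][140:320,130:330],(400,360))]))
m=ctrl.camera_model("wrist")
im,d=ctrl.camera("wrist");cv2.imwrite("pics/w5.png",im[:,:,::-1]);P=cloud("wrist",d,m)
for c in("green","orange","red","blue"):
  for mk,s,ct in comps(im,c):
    p=P[mk];print(c,ct.round(),s[4],np.percentile(p,[2,50,98],axis=0).round(3).tolist())
E
```

```text
t 13.38 pos [ 0.6101 -0.1003  0.1859] x [ 0.001  0.342 -0.94 ] jaw [ 1.    -0.001  0.   ] jawdeg -0.1 F [-0.3  0.5  0.1] w 0.0942 q6 -0.42
scene [(array([228. , 248.7]), [array([ 500.74 , -143.361]), array([16.873, 21.766]), np.float64(64.893)])] [(array([302.1, 210.3]), [array([604.625, 125.674]), array([19.216, 77.916]), np.float64(22.345)]), (array([180.7, 276.9]), [array([ 446.298, -296.794]), array([48.824, 34.658]), np.float64(19.896)])]
side [(array([265.8, 187.5]), [array([ 488.566, -125.663]), array([39.502, 19.571]), np.float64(6.542)])] [(array([289.2, 166.1]), [array([ 434.244, -279.796]), array([36.014, 30.346]), np.float64(21.364)]), (array([293.4, 270.6]), [array([257.008, 216.817]), array([22.1  , 54.295]), np.float64(17.476)])]
green [48. 23.] 226 [[0.249, 0.214, 0.024], [0.269, 0.221, 0.065], [0.275, 0.24, 0.076]]
green [256.  55.] 348 [[0.602, 0.095, 0.041], [0.61, 0.102, 0.074], [0.616, 0.122, 0.076]]
blue [30. 20.] 2082 [[0.08, 0.218, 0.003], [0.158, 0.298, 0.017], [0.25, 0.356, 0.046]]
blue [ 66. 155.] 796 [[0.289, -0.013, 0.016], [0.339, -0.002, 0.024], [0.382, 0.012, 0.026]]
```

View pics/p5.png

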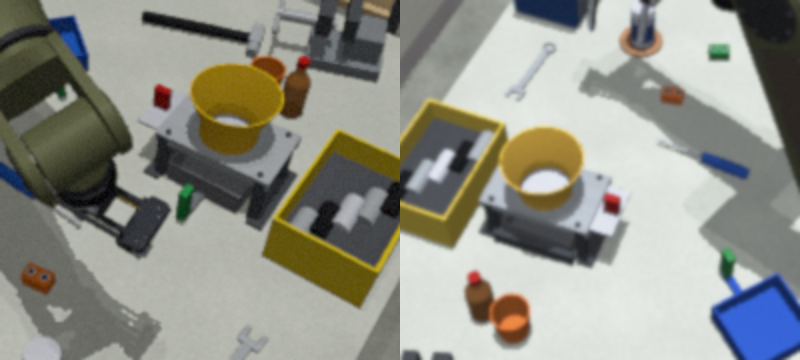

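View pics/w5.png

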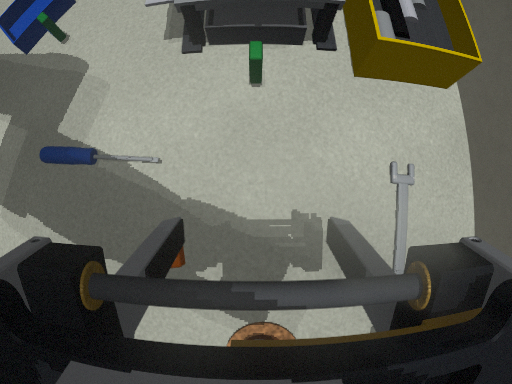

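The basket is home, at about (0.610, 0.234). Now the orange block.

Emit:
jog_arm(rows=[-0.014, -0.005, 0, -7, 0, 0, 0, -0.014, -0.005, 0, -7, 0, 0, 0, -0.014, -0.005, 0, -6, 0, 0, 0, -0.014, -0.005, 0, 0, 0, 7, 0, -0.014, -0.005, 0, 0, 0, 7, 0, -0.014, -0.005, 0, 0, 0, 7, 0, -0.014, -0.005, 0, 0, 0, 7, 0, -0.014, -0.005, 0, 0, 0, 7, 0])

```text
time_s: 14.2
ee_pos: [0.4978, -0.1373, 0.1864]
eef_rot: [0.979, 1.57, 0.029]
force: [-0.4, -0.1, 0.2]
grip_width: 0.0939
```

Emit:
jog_arm(rows=[0, 0, 0, 0, 0, 7, 0, 0, 0, 0, 0, 0, 7, 0, 0, 0, 0, 0, 0, 7, 0, 0, 0, 0, 0, 0, 7, 0, 0, 0, 0, 0, 0, 7, 0, 0, 0, 0, 0, 0, 7, 0, 0, 0, 0, 0, 0, 7, 0, 0, 0, 0, 0, 0, 7, 0])

```text
time_s: 14.87
ee_pos: [0.4984, -0.1372, 0.1864]
eef_rot: [0.074, 1.57, 0.102]
force: [0.0, -0.4, -1.6]
grip_width: 0.0941
```

Emit:
jog_arm(rows=[0, 0, 0, 0, 0, 4, 0, 0, 0, 0, 0, 0, 0, 0, 0, 0, 0, 0, 0, 0, 0])

```text
time_s: 15.12
ee_pos: [0.4984, -0.1376, 0.1864]
eef_rot: [-0.095, 1.57, -0.008]
force: [0.2, -1.0, 0.3]
grip_width: 0.0939
```

```bash
cat >> h.py <<'E'
def wblk(col,name):
    st();m=ctrl.camera_model("wrist");im,d=ctrl.camera("wrist");cv2.imwrite(f"pics/{name}.png",im[:,:,::-1]);P=cloud("wrist",d,m)
    for mk,s,ct in comps(im,col,60):
        mk=cv2.morphologyEx(mk.astype(np.uint8),cv2.MORPH_CLOSE,np.ones((9,9)))>0
        p=P[mk];t=p[(p[:,2]>.021)&(p[:,2]<.033)][:,:2]
        if len(t)>30:
            r=cv2.minAreaRect((t*1000).astype(np.float32));print(col,ct.round(),len(t),"mean",t.mean(0).round(4),r)
    return im,P
E
python3 -c "
from h import *
wblk('orange','w6')"
```

```text
t 15.12 pos [ 0.4984 -0.1376  0.1864] x [ 0. -0. -1.] jaw [-0.088  0.996 -0.   ] jawdeg 95.0 F [ 0.2 -1.   0.3] w 0.0939 q6 -2.0
```

View pics/w6.png

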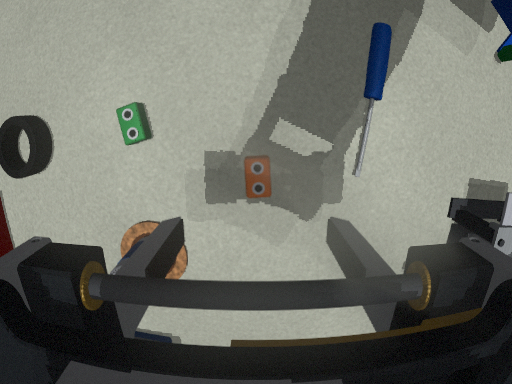

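```bash
sed -i 's/((6,150,120),(16,255,255))/((3,110,60),(17,255,255))/' h.py
python3 -c "
from h import *
wblk('orange','w6b')
wblk('green','w6b')"
```

```text
t 15.17 pos [ 0.4984 -0.1378  0.1863] x [ 0.  0. -1.] jaw [-0.087  0.996 -0.   ] jawdeg 95.0 F [ 0.3 -0.7  0.2] w 0.0941 q6 -2.0
orange [257. 178.] 694 mean [ 0.4936 -0.1351] ((494.25958251953125, -134.94406127929688), (46.21031188964844, 28.529170989990234), 8.127912521362305)
t 15.22 pos [ 0.4984 -0.138   0.1863] x [ 0.  0. -1.] jaw [-0.087  0.996  0.   ] jawdeg 95.0 F [-0.9  0.2 -0.9] w 0.0941 q6 -2.0
green [505.  53.] 80 mean [0.2642 0.2194] ((260.202880859375, 220.74447631835938), (13.733400344848633, 27.794960021972656), 83.96648406982422)
green [131. 124.] 717 mean [ 0.4385 -0.2927] ((439.6106262207031, -293.044921875), (46.483455657958984, 28.737932205200195), 19.95217514038086)
```

Emit:
jog_arm(rows=[-0.0045, 0.003, -0.035, 0, 0, 3, 0, 0, 0, -0.035, 0, 0, 0, 0, 0, 0, -0.035, 0, 0, 0, 0, 0, 0, -0.035, 0, 0, 0, 0, 0, 0, -0.03, 0, 0, 0, 0, 0, 0, -0.01, 0, 0, 0, 0.4, 0, 0, 0, 0, 0, 0, 1, 0, 0, 0, 0, 0, 0, 1], squeeze=30)

```text
time_s: 15.93
ee_pos: [0.4943, -0.1357, 0.0072]
eef_rot: [-0.47, 1.57, -0.33]
force: [0.8, 0.1, 0.4]
grip_width: 0.0775
```

Emit:
jog_arm(rows=[0, 0, 0, 0, 0, 0, 1, 0, 0, 0, 0, 0, 0, 1, 0, 0, 0, 0, 0, 0, 1, 0, 0, 0, 0, 0, 0, 1, 0, 0, 0, 0, 0, 0, 1, 0, 0, 0, 0, 0, 0, 1, 0, 0, 0, 0, 0, 0, 1, 0, 0, 0, 0, 0, 0, 1])

```text
time_s: 16.6
ee_pos: [0.4938, -0.1356, 0.0063]
eef_rot: [-0.103, 1.571, 0.039]
force: [-1.2, 0.7, 1.9]
grip_width: 0.0298
```

Gripped at 29.8 mm. Lift and carry it to the hopper.

Emit:
jog_arm(rows=[0, 0, 0.02, 0, 0, 0, 1, 0, 0, 0.04, 0, 0, 0, 1, 0, 0, 0.04, 0, 0, 0, 1, 0, 0, 0.04, 0, 0, 0, 1, 0, 0, 0.04, 0, 0, 0, 1, 0, 0, 0.04, 0, 0, 0, 1, 0, 0, 0.014, 0, 0, 0, 1, 0, 0, 0, 0, 0, 0, 1])

```text
time_s: 17.27
ee_pos: [0.4948, -0.1359, 0.2441]
eef_rot: [-0.485, 1.564, -0.343]
force: [-0.2, -0.5, -1.6]
grip_width: 0.0299
```

Emit:
jog_arm(rows=[0.01, 0.03, 0, 0, 0, 0, 1, 0.01, 0.035, 0, 0, 0, 0, 1, 0.01, 0.035, 0, 0, 0, 0, 1, 0.01, 0.035, 0, 0, 0, 0, 1, 0.01, 0.035, 0, 0, 0, 0, 1, 0.01, 0.035, 0, 0, 0, 0, 1, 0.01, 0.035, 0, 0, 0, 0, 1, 0.01, 0.035, 0, 0, 0, 0, 1])

```text
time_s: 17.93
ee_pos: [0.5735, 0.1412, 0.2383]
eef_rot: [-3.091, 1.568, -2.95]
force: [0.8, -1.2, -1.1]
grip_width: 0.0297
```

Emit:
jog_arm(rows=[0.01, 0.035, 0, 0, 0, 0, 1, 0.01, 0.035, 0, 0, 0, 0, 1, 0.01, 0.02, 0, 0, 0, 0, 1, 0.009, 0.006, 0, 0, 0, 0, 1, 0, 0, 0, 0, 0, 0, 1, 0, 0, 0, 0, 0, 0, 1])

```text
time_s: 18.43
ee_pos: [0.6124, 0.2352, 0.2382]
eef_rot: [-2.926, 1.568, -2.785]
force: [0.2, -0.3, -1.7]
grip_width: 0.0293
```

```bash
python3 - <<'E'
from h import *
st();a=[]
for n in("scene","side"):
    im,d=ctrl.camera(n);a.append(im[:,:,::-1])
cv2.imwrite("pics/p7.png",np.hstack([cv2.resize(a[0][60:240,230:430],(400,360)),cv2.resize(a[1][140:320,130:330],(400,360))]))
im,d=ctrl.camera("wrist");cv2.imwrite("pics/w7.png",im[:,:,::-1])
E
```

```text
t 18.43 pos [0.6124 0.2352 0.2382] x [-0.003 -0.001 -1.   ] jaw [-0.141  0.99  -0.001] jawdeg 98.1 F [ 0.2 -0.3 -1.7] w 0.0293 q6 -1.4
```

View pics/p7.png

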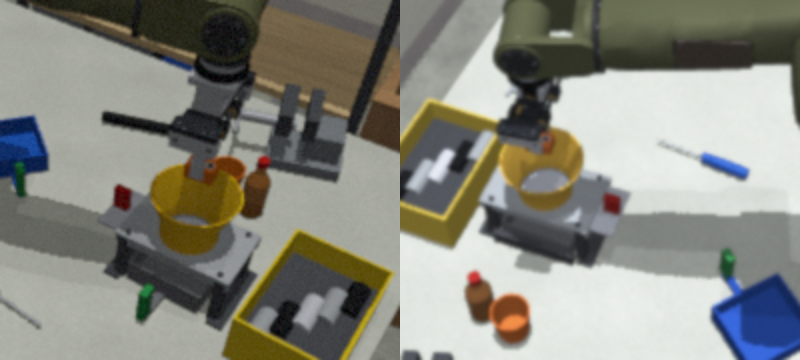

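View pics/w7.png

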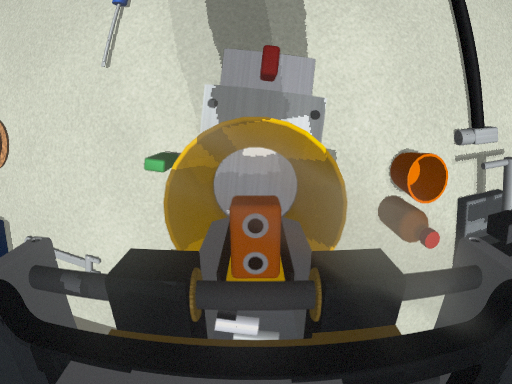

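The block is over the funnel centre. Lower it and release.

Emit:
jog_arm(rows=[0, 0, -0.03, 0, 0, 0, 1, 0, 0, -0.03, 0, 0, 0, 1, 0, 0, -0.03, 0, 0, 0, 1, 0, 0, 0, 0, 0, 0, 1, 0, 0, 0, 0, 0, 0, 0.5, 0, 0, 0, 0, 0, 0, 0.5, 0, 0, 0, 0, 0, 0, 0.5, 0, 0, 0, 0, 0, 0, 0.5])

```text
time_s: 19.25
ee_pos: [0.6134, 0.2356, 0.1524]
eef_rot: [0.174, 1.568, 0.315]
force: [-0.9, -0.6, 0.3]
grip_width: 0.0466
```

Emit:
jog_arm(rows=[0, 0, 0.03, 0, 0, 0, 0.5, 0, 0, 0.035, 0, 0, 0, 0.5, 0, 0, 0.035, 0, 0, 0, 0.5, -0.02, -0.035, 0, 0, 0, 0, 0, -0.02, -0.035, 0, 0, 0, 0, 0, -0.02, -0.035, 0, 0, 0, 0, 0, -0.02, -0.035, 0, 0, 0, 0, 0, -0.01, -0.035, 0, 0, 0, 0, 0])

```text
time_s: 19.92
ee_pos: [0.5211, 0.0592, 0.2517]
eef_rot: [-0.106, 1.569, 0.035]
force: [1.1, -0.2, 0.0]
grip_width: 0.0771
```

```bash
python3 - <<'E'
from h import *
st();a=[]
for n in("scene","side"):
    im,d=ctrl.camera(n);a.append(im[:,:,::-1]);print(n,block(n,im,"green"))
cv2.imwrite("pics/p8.png",np.hstack([cv2.resize(a[0],(512,384)),cv2.resize(a[1][140:320,130:280],(288,345)).__array__() if 0 else cv2.resize(a[1][140:332,130:274],(288,384))]))
E
```

```text
t 19.92 pos [0.5211 0.0592 0.2517] x [ 0.002  0.    -1.   ] jaw [-0.141  0.99  -0.   ] jawdeg 98.1 F [ 1.1 -0.2  0. ] w 0.0771 q6 -1.67
scene [(array([239.6, 148. ]), [array([245.488, 246.51 ]), array([19.826, 93.887]), np.float64(37.865)]), (array([302.1, 210.3]), [array([604.625, 125.674]), array([19.216, 77.916]), np.float64(22.345)]), (array([180.9, 276.9]), [array([ 446.385, -296.652]), array([49.084, 34.866]), np.float64(19.896)])]
side [(array([289.2, 166.1]), [array([ 434.244, -279.796]), array([36.014, 30.346]), np.float64(21.364)]), (array([293.3, 271. ]), [array([258.412, 219.592]), array([17.428, 50.836]), np.float64(9.167)])]
```

View pics/p8.png

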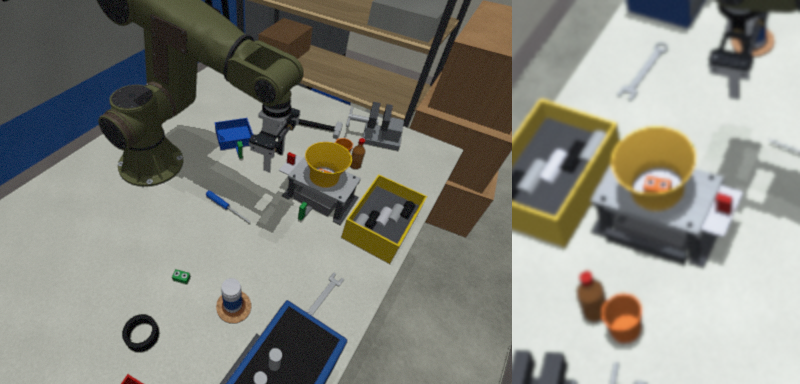

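Orange is in the hopper, seen through its mouth in the side view. Only green is left. I'll turn the jaws the other way (joint 6 limit) on the way over.

Emit:
jog_arm(rows=[-0.008, -0.035, 0, 0, 0, -7, 0, -0.008, -0.035, 0, 0, 0, -7, 0, -0.008, -0.035, 0, 0, 0, -7, 0, -0.008, -0.035, 0, 0, 0, -7, 0, -0.008, -0.035, 0, 0, 0, -7, 0, -0.008, -0.035, 0, 0, 0, -7, 0, -0.008, -0.035, 0, 0, 0, -7, 0, -0.008, -0.035, 0, 0, 0, -7, 0])

```text
time_s: 20.68
ee_pos: [0.4588, -0.2209, 0.2513]
eef_rot: [0.415, 1.569, -0.427]
force: [0.1, -0.5, -0.5]
grip_width: 0.094
```

Emit:
jog_arm(rows=[-0.008, -0.035, 0, 0, 0, -7, 0, -0.009, -0.037, 0, 0, 0, -7, 0, 0, 0, -0.02, 0, 0, -7, 0, 0, 0, -0.02, 0, 0, -7, 0, 0, 0, -0.02, 0, 0, -7, 0, 0, 0, 0, 0, 0, -7, 0, 0, 0, 0, 0, 0, -7, 0, 0, 0, 0, 0, 0, -7, 0])

```text
time_s: 21.35
ee_pos: [0.4425, -0.2914, 0.1908]
eef_rot: [1.321, 1.57, -0.498]
force: [-0.3, -0.6, 0.5]
grip_width: 0.0938
```

Emit:
jog_arm(rows=[0, 0, 0, 0, 0, -7, 0, 0, 0, 0, 0, 0, -7, 0, 0, 0, 0, 0, 0, -7, 0, 0, 0, 0, 0, 0, -7, 0, 0, 0, 0, 0, 0, -7, 0, 0, 0, 0, 0, 0, -7, 0, 0, 0, 0, 0, 0, -7, 0, 0, 0, 0, 0, 0, -7, 0])

```text
time_s: 22.02
ee_pos: [0.4426, -0.2914, 0.1911]
eef_rot: [2.248, 1.569, -0.549]
force: [0.8, 0.8, -0.8]
grip_width: 0.094
```

Emit:
jog_arm(rows=[0, 0, 0, 0, 0, 0, 0, 0, 0, 0, 0, 0, 0, 0])

```text
time_s: 22.18
ee_pos: [0.4423, -0.2914, 0.1908]
eef_rot: [2.242, 1.57, -0.545]
force: [-0.9, -0.1, 0.6]
grip_width: 0.0941
```

```bash
python3 -c "
from h import *
wblk('green','w9')"
```

```text
t 22.18 pos [ 0.4423 -0.2914  0.1908] x [ 0.001 -0.001 -1.   ] jaw [ 0.347 -0.938  0.001] jawdeg -69.7 F [-0.9 -0.1  0.6] w 0.0941 q6 0.56
green [253. 187.] 402 mean [ 0.4323 -0.2932] ((436.3515625, -294.471923828125), (38.315704345703125, 26.45566177368164), 19.907161712646484)
```

View pics/w9.png

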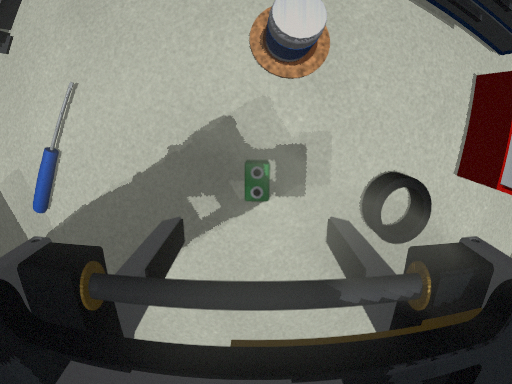

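```bash
python3 -c "
from h import *
print(onplane('wrist',[[257,181],[246,161],[269,161],[246,201],[269,201]],.026))"
```

```text
[[ 0.44107964 -0.29378828  0.026     ]
 [ 0.458943   -0.27348291  0.026     ]
 [ 0.46826294 -0.29859152  0.026     ]
 [ 0.41356575 -0.28995547  0.026     ]
 [ 0.42314765 -0.31582515  0.026     ]]
```

Emit:
jog_arm(rows=[-0.002, -0.002, -0.035, 0, 0, 0, 0, 0, 0, -0.035, 0, 0, 0, 0, 0, 0, -0.035, 0, 0, 0, 0, 0, 0, -0.035, 0, 0, 0, 0, 0, 0, -0.033, 0, 0, 0, 0, 0, 0, -0.012, 0, 0, 0, 0.4, 0, 0, 0, 0, 0, 0, 1, 0, 0, 0, 0, 0, 0, 1], squeeze=30)

```text
time_s: 22.9
ee_pos: [0.4403, -0.2938, 0.0062]
eef_rot: [2.206, 1.57, -0.583]
force: [0.4, 0.1, 0.2]
grip_width: 0.0769
```

Emit:
jog_arm(rows=[0, 0, 0, 0, 0, 0, 1, 0, 0, 0, 0, 0, 0, 1, 0, 0, 0, 0, 0, 0, 1, 0, 0, 0, 0, 0, 0, 1, 0, 0, 0, 0, 0, 0, 1, 0, 0, 0, 0, 0, 0, 1, 0, 0, 0, 0, 0, 0, 1, 0, 0, 0, 0, 0, 0, 1])

```text
time_s: 23.57
ee_pos: [0.4398, -0.2936, 0.0053]
eef_rot: [1.962, 1.571, -0.829]
force: [-0.6, 0.2, 0.7]
grip_width: 0.03
```

Emit:
jog_arm(rows=[0, 0, 0.02, 0, 0, 0, 1, 0, 0, 0.04, 0, 0, 0, 1, 0, 0, 0.04, 0, 0, 0, 1, 0, 0, 0.04, 0, 0, 0, 1, 0, 0, 0.04, 0, 0, 0, 1, 0, 0, 0.04, 0, 0, 0, 1, 0, 0, 0.015, 0, 0, 0, 1, 0, 0, 0, 0, 0, 0, 1])

```text
time_s: 24.23
ee_pos: [0.4407, -0.2942, 0.2443]
eef_rot: [2.14, 1.564, -0.651]
force: [0.0, -0.2, 0.1]
grip_width: 0.0294
```

Emit:
jog_arm(rows=[0.011, 0.035, 0, 0, 0, 0, 1, 0.011, 0.035, 0, 0, 0, 0, 1, 0.011, 0.035, 0, 0, 0, 0, 1, 0.011, 0.035, 0, 0, 0, 0, 1, 0.011, 0.035, 0, 0, 0, 0, 1, 0.011, 0.035, 0, 0, 0, 0, 1, 0.011, 0.035, 0, 0, 0, 0, 1, 0.011, 0.035, 0, 0, 0, 0, 1])

```text
time_s: 24.9
ee_pos: [0.5275, -0.0117, 0.2386]
eef_rot: [-0.443, 1.569, 3.049]
force: [1.0, -1.0, -2.1]
grip_width: 0.0297
```

Emit:
jog_arm(rows=[0.011, 0.035, 0, 0, 0, 0, 1, 0.011, 0.035, 0, 0, 0, 0, 1, 0.011, 0.035, 0, 0, 0, 0, 1, 0.011, 0.035, 0, 0, 0, 0, 1, 0.011, 0.035, 0, 0, 0, 0, 1, 0.011, 0.035, 0, 0, 0, 0, 1, 0.011, 0.03, 0, 0, 0, 0, 1, 0.008, 0.009, 0, 0, 0, 0, 1])

```text
time_s: 25.57
ee_pos: [0.6123, 0.2394, 0.2375]
eef_rot: [-0.236, 1.568, -3.023]
force: [-0.6, -0.3, -1.0]
grip_width: 0.0299
```

Emit:
jog_arm(rows=[0, 0, 0, 0, 0, 0, 1, 0, 0, 0, 0, 0, 0, 1])

```text
time_s: 25.73
ee_pos: [0.6124, 0.2354, 0.238]
eef_rot: [0.002, 1.568, -2.788]
force: [-0.3, -0.0, -0.7]
grip_width: 0.0298
```

```bash
python3 - <<'E'
from h import *
st();im,d=ctrl.camera("wrist");cv2.imwrite("pics/w10.png",im[:,:,::-1])
E
```

```text
t 25.73 pos [0.6124 0.2354 0.238 ] x [-0.003 -0.001 -1.   ] jaw [ 0.344 -0.939  0.   ] jawdeg -69.9 F [-0.3 -0.  -0.7] w 0.0298 q6 1.53
```

View pics/w10.png

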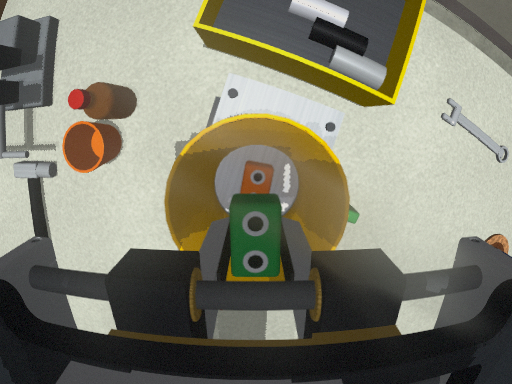

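Orange lies on the gate and green is above it. Release.

Emit:
jog_arm(rows=[0, 0, -0.03, 0, 0, 0, 1, 0, 0, -0.03, 0, 0, 0, 1, 0, 0, -0.02, 0, 0, 0, 1, 0, 0, 0, 0, 0, 0, 1, 0, 0, 0, 0, 0, 0, 0.5, 0, 0, 0, 0, 0, 0, 0.5, 0, 0, 0, 0, 0, 0, 0.5, 0, 0, 0, 0, 0, 0, 0.5])

```text
time_s: 26.45
ee_pos: [0.6133, 0.2354, 0.1619]
eef_rot: [3.111, 1.568, 0.32]
force: [-0.3, 0.4, 0.4]
grip_width: 0.0467
```

Emit:
jog_arm(rows=[0, 0, 0.03, 0, 0, 0, 0.5, 0, 0, 0.035, 0, 0, 0, 0.5, 0, 0, 0.02, 0, 0, 0, 0.5, -0.03, 0, 0, 0, 0, 0, 0.5, -0.035, 0, 0, 0, 0, 0, 0.5, -0.035, 0, 0, 0, 0, 0, 0.5, -0.035, 0, 0, 0, 0, 0, 0, 0, 0, 0, 0, 0, 0, 0])

```text
time_s: 27.12
ee_pos: [0.4735, 0.2356, 0.2464]
eef_rot: [-2.356, 1.57, 1.138]
force: [0.1, 0.9, 1.7]
grip_width: 0.0571
```

```bash
python3 - <<'E'
from h import *
st();m=ctrl.camera_model("wrist");im,d=ctrl.camera("wrist");cv2.imwrite("pics/w11.png",im[:,:,::-1]);P=cloud("wrist",d,m)
a=[]
for n in("scene","side"):
    i2,d=ctrl.camera(n);a.append(i2[:,:,::-1]);Q=cloud(n,d)
    for mk,s,ct in comps(i2,"red"): 
        p=Q[mk]; print(n,ct.round(),np.percentile(p,[3,50,97],axis=0).round(3).tolist())
cv2.imwrite("pics/p11.png",np.hstack([cv2.resize(a[0],(512,384)),cv2.resize(a[1][140:332,130:274],(288,384))]))
E
```

```text
t 27.12 pos [0.4735 0.2356 0.2464] x [ 0.     0.001 -1.   ] jaw [ 0.345 -0.939 -0.   ] jawdeg -69.8 F [0.1 0.9 1.7] w 0.0571 q6 1.61
scene [362. 140.] [[0.637, 0.444, 0.127], [0.645, 0.451, 0.131], [0.652, 0.464, 0.134]]
scene [291. 154.] [[0.474, 0.225, 0.138], [0.486, 0.228, 0.14], [0.496, 0.232, 0.143]]
scene [131. 380.] [[0.556, -0.592, 0.076], [0.565, -0.574, 0.09], [0.591, -0.568, 0.094]]
side [271. 107.] [[0.555, -0.686, 0.009], [0.631, -0.565, 0.06], [0.712, -0.545, 0.088]]
side [236. 241.] [[0.468, 0.23, 0.106], [0.479, 0.238, 0.132], [0.488, 0.242, 0.141]]
side [167. 279.] [[0.52, 0.45, 0.118], [0.636, 0.459, 0.127], [0.644, 0.587, 0.418]]
```

View pics/w11.png

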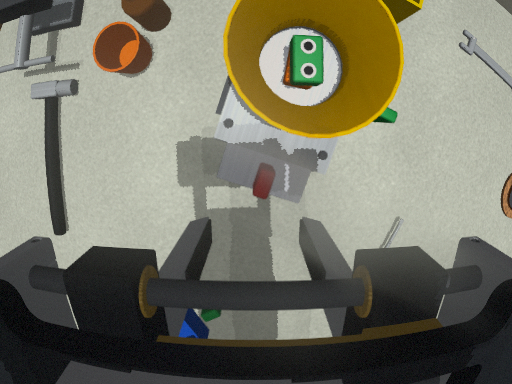

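View pics/p11.png

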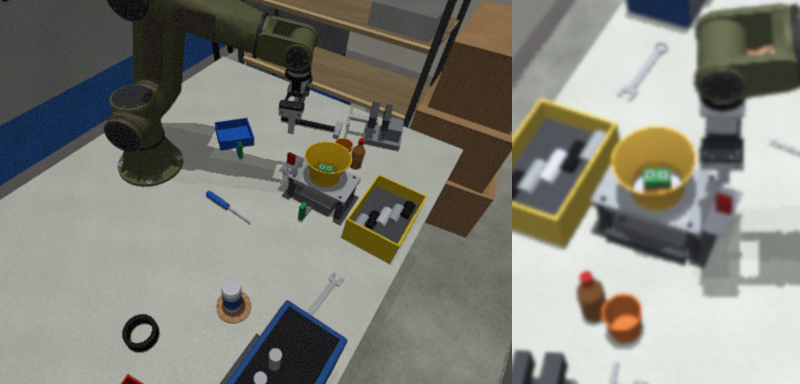

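Both blocks are in the hopper, green on orange at (305,62) in the wrist view. No other blocks are visible on the bench. Next is the gate handle.

Emit:
jog_arm(rows=[0, 0, 0, 0, 0, -6, 0, 0, 0, 0, 0, 0, -6, 0, 0, 0, 0, 0, 0, -6, 0, 0, 0, 0, 0, 0, 0, 0, 0, 0, 0, 0, 0, 0, 0])

```text
time_s: 27.68
ee_pos: [0.4787, 0.2354, 0.2452]
eef_rot: [3.134, 1.571, 0.032]
force: [0.3, 0.9, 0.7]
grip_width: 0.0939
```

```bash
python3 - <<'E'
from h import *
st();m=ctrl.camera_model("wrist");im,d=ctrl.camera("wrist");cv2.imwrite("pics/w12.png",im[:,:,::-1]);P=cloud("wrist",d,m)
hsv=cv2.cvtColor(im,cv2.COLOR_RGB2HSV)
mk=((hsv[...,0]<6)|(hsv[...,0]>170))&(hsv[...,1]>100)&(hsv[...,2]>40)
n,l,s,c=cv2.connectedComponentsWithStats(mk.astype(np.uint8))
for i in range(1,n):
    if s[i][4]>100:
        p=P[l==i];t=p[(p[:,2]>.134)&(p[:,2]<.15)];print(c[i].round(),s[i][4],np.percentile(p,[3,50,97],axis=0).round(3).tolist(),len(t),cv2.minAreaRect((t[:,:2]*1000).astype(np.float32)) if len(t)>9 else 0)
E
```

```text
t 27.68 pos [0.4787 0.2354 0.2452] x [ 0.  0. -1.] jaw [ 0.039 -0.999  0.   ] jawdeg -87.8 F [0.3 0.9 0.7] w 0.0939 q6 1.92
[71. 44.] 299 [[0.631, 0.443, 0.118], [0.64, 0.451, 0.129], [0.65, 0.463, 0.131]] 0 0
[260. 188.] 379 [[0.47, 0.224, 0.137], [0.482, 0.231, 0.139], [0.495, 0.238, 0.141]] 377 ((483.08349609375, 230.8912353515625), (27.760116577148438, 13.931633949279785), 2.093022108078003)
```

View pics/w12.png

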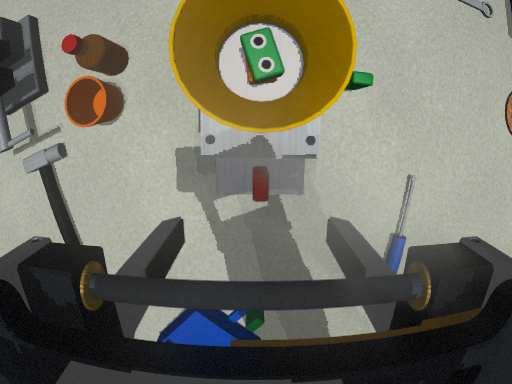

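Emit:
jog_arm(rows=[0.004, -0.0045, -0.03, 0, 0, 0, 0, 0, 0, -0.035, 0, 0, 0, 0, 0, 0, -0.035, 0, 0, 0, 0, 0, 0, -0.03, 0, 0, 0, 0, 0, 0, -0.006, 0, 0, 0, 0.4, 0, 0, 0, 0, 0, 0, 1, 0, 0, 0, 0, 0, 0, 1, 0, 0, 0, 0, 0, 0, 1], squeeze=30)

```text
time_s: 28.4
ee_pos: [0.4829, 0.2313, 0.1114]
eef_rot: [-2.804, 1.568, 0.375]
force: [-0.5, 0.1, 0.4]
grip_width: 0.0707
```

Emit:
jog_arm(rows=[0, 0, 0, 0, 0, 0, 1, 0, 0, 0, 0, 0, 0, 1, 0, 0, 0, 0, 0, 0, 1, 0, 0, 0, 0, 0, 0, 1, 0, 0, 0, 0, 0, 0, 1, 0, 0, 0, 0, 0, 0, 1, 0, 0, 0, 0, 0, 0, 1, 0, 0, 0, 0, 0, 0, 1])

```text
time_s: 29.07
ee_pos: [0.4818, 0.2309, 0.1092]
eef_rot: [-0.057, 1.571, 3.121]
force: [-0.2, 0.5, -0.0]
grip_width: 0.0173
```

Emit:
jog_arm(rows=[0, 0, 0, 0, 0, 0, 1, 0, 0, 0, 0, 0, 0, 1, 0, 0, 0, 0, 0, 0, 1, 0, 0, 0, 0, 0, 0, 1])

```text
time_s: 29.4
ee_pos: [0.4818, 0.2304, 0.1092]
eef_rot: [1.23, 1.57, -1.875]
force: [-0.0, -5.2, 1.6]
grip_width: 0.0158
```

Emit:
jog_arm(rows=[-0.015, -0.0005, 0, 0, 0, 0, 1, -0.015, -0.0005, 0, 0, 0, 0, 1, -0.015, -0.0005, 0, 0, 0, 0, 1, -0.015, -0.0005, 0, 0, 0, 0, 1, -0.015, -0.0005, 0, 0, 0, 0, 1, -0.015, -0.0005, 0, 0, 0, 0, 1, 0, 0, 0, 0, 0, 0, 1])

```text
time_s: 29.98
ee_pos: [0.3901, 0.2274, 0.1092]
eef_rot: [0.798, 1.57, -2.306]
force: [-3.0, -4.8, -2.1]
grip_width: 0.0158
```

Emit:
jog_arm(rows=[-0.005, 0, 0, 0, 0, 0, 1, 0, 0, 0, 0, 0, 0, 1])

```text
time_s: 30.15
ee_pos: [0.3865, 0.2273, 0.1091]
eef_rot: [1.051, 1.569, -2.055]
force: [-2.8, -7.1, 1.7]
grip_width: 0.0158
```

Emit:
jog_arm(rows=[-0.004, 0, 0, 0, 0, 0, 1, 0, 0, 0, 0, 0, 0, 1])

```text
time_s: 30.32
ee_pos: [0.3828, 0.2272, 0.1092]
eef_rot: [1.231, 1.569, -1.874]
force: [-1.9, -7.9, 2.0]
grip_width: 0.0161
```

Emit:
jog_arm(rows=[-0.003, 0, 0, 0, 0, 0, 1, 0, 0, 0, 0, 0, 0, 1])

```text
time_s: 30.48
ee_pos: [0.3814, 0.2272, 0.1092]
eef_rot: [2.778, 1.567, -0.328]
force: [13.2, -8.7, -6.8]
grip_width: 0.0158
```

End stop reached (100 mm of travel, 13 N). I'll relieve it slightly and look.

Emit:
jog_arm(rows=[0.001, 0, 0, 0, 0, 0, 1, 0, 0.001, 0, 0, 0, 0, 1, 0, 0, 0, 0, 0, 0, 1, 0, 0, 0, 0, 0, 0, 1])

```text
time_s: 30.82
ee_pos: [0.3815, 0.2273, 0.1092]
eef_rot: [1.508, 1.567, -1.597]
force: [2.5, -18.5, 3.6]
grip_width: 0.016
```

```bash
python3 - <<'E'
from h import *
st();a=[]
im,d=ctrl.camera("wrist");cv2.imwrite("pics/w13.png",im[:,:,::-1])
for n in("scene","side"):
    i2,d=ctrl.camera(n);a.append(i2[:,:,::-1])
cv2.imwrite("pics/p13.png",np.hstack([cv2.resize(a[0][110:250,240:400],None,fx=2.5,fy=2.75),cv2.resize(a[1][180:320,150:290],(385,385))]))
E
```

```text
t 30.82 pos [0.3815 0.2273 0.1092] x [-0.    -0.003 -1.   ] jaw [ 0.036 -0.999  0.003] jawdeg -87.9 F [  2.5 -18.5   3.6] w 0.016 q6 1.99
```

View pics/w13.png

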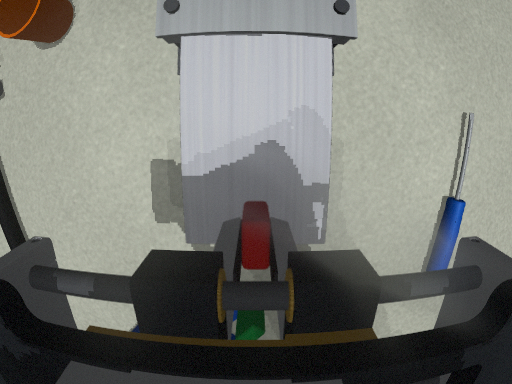

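View pics/p13.png

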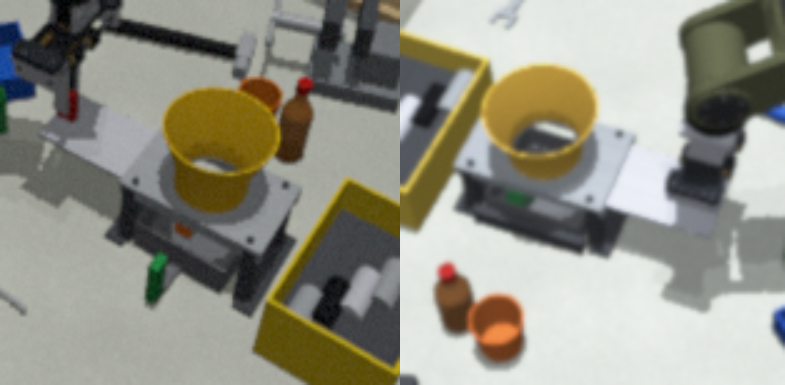

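Both blocks have dropped: orange shows through the front of the stand and green through the back. I'll ease the side load and shut the gate.

Emit:
jog_arm(rows=[-0.001, -0.002, 0, 0, 0, 0, 1, 0, 0, 0, 0, 0, 0, 1, 0, 0, 0, 0, 0, 0, 1, 0, 0, 0, 0, 0, 0, 1])

```text
time_s: 31.3
ee_pos: [0.3814, 0.2271, 0.1093]
eef_rot: [-2.904, 1.568, 0.274]
force: [11.7, -0.2, -7.7]
grip_width: 0.0159
```

Emit:
jog_arm(rows=[0.015, 0.0005, 0, 0, 0, 0, 1, 0.015, 0.0005, 0, 0, 0, 0, 1, 0.015, 0.0005, 0, 0, 0, 0, 1, 0.015, 0.0005, 0, 0, 0, 0, 1, 0.015, 0.0005, 0, 0, 0, 0, 1, 0.015, 0.0005, 0, 0, 0, 0, 1, 0, 0, 0, 0, 0, 0, 1])

```text
time_s: 31.88
ee_pos: [0.4719, 0.23, 0.1092]
eef_rot: [-2.702, 1.57, 0.475]
force: [2.8, -0.2, 4.8]
grip_width: 0.0161
```

Emit:
jog_arm(rows=[0.006, 0, 0, 0, 0, 0, 1, 0, 0, 0, 0, 0, 0, 1])

```text
time_s: 32.05
ee_pos: [0.4762, 0.2302, 0.1093]
eef_rot: [-2.392, 1.57, 0.786]
force: [2.9, 2.9, -0.6]
grip_width: 0.0157
```

Emit:
jog_arm(rows=[0.004, 0, 0, 0, 0, 0, 1, 0, 0, 0, 0, 0, 0, 1])

```text
time_s: 32.22
ee_pos: [0.4797, 0.2302, 0.1093]
eef_rot: [-1.727, 1.57, 1.451]
force: [1.4, 4.3, 0.3]
grip_width: 0.0159
```

Emit:
jog_arm(rows=[0.003, 0, 0, 0, 0, 0, 1, 0, 0, 0, 0, 0, 0, 1])

```text
time_s: 32.38
ee_pos: [0.4818, 0.2303, 0.1092]
eef_rot: [-0.149, 1.568, 3.03]
force: [-8.3, 3.7, 5.5]
grip_width: 0.0157
```

Emit:
jog_arm(rows=[0.002, 0, 0, 0, 0, 0, 1, 0, 0, 0, 0, 0, 0, 1])

```text
time_s: 32.55
ee_pos: [0.4825, 0.2303, 0.1091]
eef_rot: [-0.006, 1.565, -3.11]
force: [-19.6, 3.6, 11.6]
grip_width: 0.0159
```

Gate shut. Release, rise and go round to the basket handle.

Emit:
jog_arm(rows=[-0.001, 0, 0, 0, 0, 0, 1, 0, 0, 0, 0, 0, 0, 0.5, 0, 0, 0, 0, 0, 0, 0.5, 0, 0, 0, 0, 0, 0, 0.5, 0, 0, 0.03, 0, 0, 0, 0.5, 0, 0, 0.035, 0, 0, 0, 0.5, 0, 0, 0.035, 0, 0, 0, 0.5, 0, 0, 0.035, 0, 0, 0, 0])

```text
time_s: 33.22
ee_pos: [0.4836, 0.2296, 0.2458]
eef_rot: [1.164, 1.57, -1.941]
force: [0.1, -0.5, 0.3]
grip_width: 0.0508
```

```bash
python3 - <<'E'
from h import *
st();m=ctrl.camera_model("wrist");im,d=ctrl.camera("wrist");cv2.imwrite("pics/w14.png",im[:,:,::-1]);P=cloud("wrist",d,m)
hsv=cv2.cvtColor(im,cv2.COLOR_RGB2HSV)
mk=((hsv[...,0]<6)|(hsv[...,0]>170))&(hsv[...,1]>100)&(hsv[...,2]>40)&(P[...,2]>.134)&(abs(P[...,0]-.46)<.1)&(abs(P[...,1]-.23)<.04)
t=P[mk];print(len(t),cv2.minAreaRect((t[:,:2]*1000).astype(np.float32)))
E
```

```text
t 33.22 pos [0.4836 0.2296 0.2458] x [-0. -0. -1.] jaw [ 0.036 -0.999  0.   ] jawdeg -87.9 F [ 0.1 -0.5  0.3] w 0.0508 q6 1.91
415 ((511.0448303222656, 231.87449645996094), (82.99909973144531, 14.048345565795898), 1.963668942451477)
```

Emit:
jog_arm(rows=[0, -0.035, 0, 0, 0, 7, 0, 0, -0.035, 0, 0, 0, 7, 0, 0, -0.035, 0, 0, 0, 7, 0, 0, -0.035, 0, 0, 0, 7, 0, 0, -0.035, 0, 0, 0, 7, 0, 0.02, -0.035, 0, 0, 0, 7, 0, 0.03, -0.02, 0, 0, 0, 7, 0, 0.03, 0, 0, 0, 0, 7, 0])

```text
time_s: 33.93
ee_pos: [0.5639, 0.0036, 0.2446]
eef_rot: [1.468, 1.569, -0.684]
force: [0.0, -0.1, 0.3]
grip_width: 0.0941
```

Emit:
jog_arm(rows=[0.03, 0, 0, 0, 0, 7, 0, 0.017, 0, 0, 0, 0, 7, 0, 0, 0, 0, 0, 0, 7, 0, 0, 0, 0, 0, 0, 7, 0, 0, 0, 0, 0, 0, 4, 0, 0, 0, -0.02, 7, 0, 0, 0, 0, 0, -0.02, 7, 0, 0, 0, 0, 0, -0.02, 6, 0, 0, 0])

```text
time_s: 34.6
ee_pos: [0.6104, 0.0074, 0.1842]
eef_rot: [-3.125, 1.216, 1.562]
force: [0.7, -0.6, -0.1]
grip_width: 0.0942
```

Emit:
jog_arm(rows=[0, 0, 0, 0, 0, 0, 0, 0, 0, 0, 0, 0, 0, 0])

```text
time_s: 34.77
ee_pos: [0.6096, 0.0063, 0.1829]
eef_rot: [-3.108, 1.223, 1.576]
force: [0.5, 0.4, 0.9]
grip_width: 0.094
```

```bash
python3 - <<'E'
from h import *
st();m=ctrl.camera_model("wrist");im,d=ctrl.camera("wrist");cv2.imwrite("pics/w15.png",im[:,:,::-1]);P=cloud("wrist",d,m)
for mk,s,ct in comps(im,"green",60):
    p=P[mk];t=p[p[:,2]>.068];print(ct.round(),s[4],np.percentile(p,[2,50,98],axis=0).round(3).tolist(),"top",len(t),t.min(0) if len(t) else 0,t.max(0) if len(t) else 0)
E
```

```text
t 34.77 pos [0.6096 0.0063 0.1829] x [-0.002  0.341 -0.94 ] jaw [ 1.    -0.026 -0.011] jawdeg -1.5 F [0.5 0.4 0.9] w 0.094 q6 -0.25
[30. 83.] 334 [[0.251, 0.215, 0.016], [0.269, 0.222, 0.061], [0.275, 0.24, 0.076]] top 131 [0.24831819 0.01069097 0.06810176] [0.61133863 0.24111283 0.37469241]
[255. 129.] 300 [[0.603, 0.098, 0.072], [0.61, 0.11, 0.074], [0.617, 0.122, 0.076]] top 300 [0.60260149 0.01069097 0.07163281] [0.61681628 0.12330673 0.37469241]
```

View pics/w15.png

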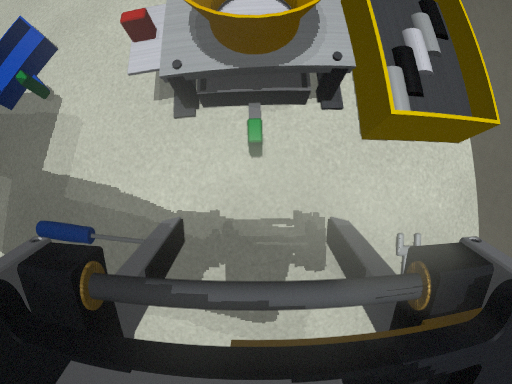

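View pics/w14.png

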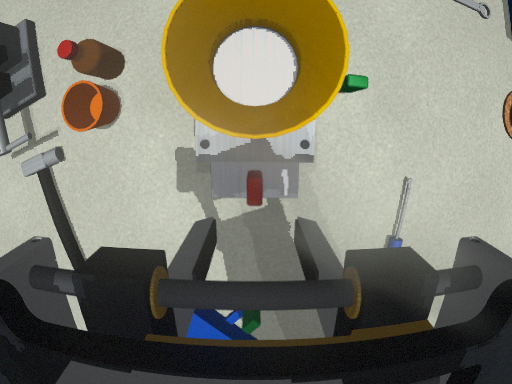

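The gate is shut and the hopper empty (255,65). The handle is at (0.610, 0.110). Descend and grip it.

Emit:
jog_arm(rows=[0, 0.03, -0.02, 0, 0, 0, 0, 0, 0.03, -0.02, 0, 0, 0, 0, 0, 0.025, -0.025, 0, 0, 0, 0, 0, 0.015, -0.027, 0, 0, 0, 0, 0, 0.009, -0.03, 0, 0, 0, 0, 0, 0, -0.02, 0, 0, 0, 0, 0, 0, 0, 0, 0, 0, 0.5, 0, 0, 0, 0, 0, 0, 1], squeeze=30)

```text
time_s: 35.48
ee_pos: [0.6104, 0.1174, 0.0434]
eef_rot: [-3.119, 1.223, 1.57]
force: [-0.4, -0.0, -0.0]
grip_width: 0.0839
```

Emit:
jog_arm(rows=[0, 0, 0, 0, 0, 0, 1, 0, 0, 0, 0, 0, 0, 1, 0, 0, 0, 0, 0, 0, 1, 0, 0, 0, 0, 0, 0, 1, 0, 0, 0, 0, 0, 0, 1, 0, 0, 0, 0, 0, 0, 1, 0, 0, 0, 0, 0, 0, 1, 0, 0, 0, 0, 0, 0, 1])

```text
time_s: 36.15
ee_pos: [0.61, 0.1165, 0.0423]
eef_rot: [-3.116, 1.222, 1.571]
force: [0.3, 0.4, 0.1]
grip_width: 0.0307
```

Emit:
jog_arm(rows=[0, 0, 0, 0, 0, 0, 1, 0, 0, 0, 0, 0, 0, 1, 0, 0, 0, 0, 0, 0, 1, 0, 0, 0, 0, 0, 0, 1, 0, 0, 0, 0, 0, 0, 1, 0, 0, 0, 0, 0, 0, 1])

```text
time_s: 36.65
ee_pos: [0.61, 0.1165, 0.0422]
eef_rot: [-3.117, 1.222, 1.571]
force: [-0.4, -0.5, -1.0]
grip_width: 0.0159
```

Emit:
jog_arm(rows=[0, -0.01, 0, 0, 0, 0, 1, 0, -0.015, 0, 0, 0, 0, 1, 0, -0.015, 0, 0, 0, 0, 1, 0, -0.015, 0, 0, 0, 0, 1, 0, -0.015, 0, 0, 0, 0, 1, 0, -0.015, 0, 0, 0, 0, 1, 0, -0.015, 0, 0, 0, 0, 1, 0, -0.015, 0, 0, 0, 0, 1])

```text
time_s: 37.32
ee_pos: [0.6099, -0.0002, 0.0422]
eef_rot: [-3.116, 1.222, 1.571]
force: [0.6, 3.0, -1.3]
grip_width: 0.0162
```

Emit:
jog_arm(rows=[0, -0.015, 0, 0, 0, 0, 1, 0, -0.015, 0, 0, 0, 0, 1, 0, -0.015, 0, 0, 0, 0, 1, 0, -0.015, 0, 0, 0, 0, 1, 0, -0.015, 0, 0, 0, 0, 1, 0, -0.01, 0, 0, 0, 0, 1, 0, -0.005, 0, 0, 0, 0, 1, 0, 0, 0, 0, 0, 0, 1])

```text
time_s: 37.98
ee_pos: [0.61, -0.0899, 0.0423]
eef_rot: [-3.117, 1.223, 1.569]
force: [-2.0, -3.2, 0.5]
grip_width: 0.0157
```

Emit:
jog_arm(rows=[0, 0, 0, 0, 0, 0, 1, 0, 0, 0, 0, 0, 0, 0, 0, 0, 0, 0, 0, 0, 0, 0, 0, 0, 0, 0, 0, 0, 0, 0, 0, 0, 0, 0, 0, 0, 0, 0, 0, 0, 0, 0, 0, -0.01, 0.03, 0, 0, 0, 0, 0, -0.01, 0.03, 0, 0, 0, 0])

```text
time_s: 38.65
ee_pos: [0.6091, -0.1078, 0.1016]
eef_rot: [-3.106, 1.22, 1.581]
force: [0.4, -0.8, 0.4]
grip_width: 0.0594
```

Emit:
jog_arm(rows=[0, -0.005, 0.035, 0, 0, 0, 0, 0, 0, 0.035, 0, 0, 0, 0, 0, 0, 0.035, 0, 0, 0, 0, -0.03, 0, 0.02, 0, 0, 0, 0, -0.035, 0, 0, 0, 0, 0, 0, -0.035, 0, 0, 0, 0, 0, 0, -0.035, 0, 0, 0, 0, 0, 0, 0, 0, 0, 0, 0, 0, 0])

```text
time_s: 39.32
ee_pos: [0.4708, -0.1129, 0.2273]
eef_rot: [-3.113, 1.221, 1.574]
force: [1.1, 0.4, -0.2]
grip_width: 0.094
```

```bash
python3 - <<'E'
from h import *
st();a=[]
for n in("scene","side"):
    i,d=ctrl.camera(n);a.append(i[:,:,::-1]);P=cloud(n,d);X,Y,Z=P[...,0],P[...,1],P[...,2]
    for c in("green","orange","red"):
      for mk,s,ct in comps(i,c): 
        p=P[mk];print(n,c,ct.round(),np.percentile(p,[3,50,97],axis=0).round(3).tolist())
    t=P[(abs(X-.617)<.05)&(abs(Y+.27)<.05)&(Z>.1)&(Z<.118)];print("can",len(t),np.median(t,0))
cv2.imwrite("pics/p16.png",a[0]);cv2.imwrite("pics/p16b.png",a[1])
m=ctrl.camera_model("wrist");im,d=ctrl.camera("wrist");cv2.imwrite("pics/w16.png",im[:,:,::-1])
E
```

```text
t 39.32 pos [ 0.4708 -0.1129  0.2273] x [-0.001  0.342 -0.94 ] jaw [ 1.    -0.024 -0.01 ] jawdeg -1.4 F [ 1.1  0.4 -0.2] w 0.094 q6 -0.51
scene green [240. 148.] [[0.219, 0.213, 0.022], [0.268, 0.221, 0.056], [0.275, 0.272, 0.078]]
scene green [302. 227.] [[0.622, 0.035, 0.02], [0.646, 0.057, 0.04], [0.658, 0.092, 0.053]]
scene green [266. 254.] [[0.607, -0.111, 0.02], [0.616, -0.104, 0.061], [0.62, -0.087, 0.078]]
scene orange [472. 114.] [[0.722, 1.062, -0.658], [0.918, 1.132, -0.051], [1.156, 1.513, 0.252]]
scene orange [284.  41.] [[-0.347, 1.204, -0.191], [-0.215, 1.27, -0.071], [-0.137, 1.47, -0.049]]
scene orange [345. 143.] [[0.546, 0.452, 0.034], [0.574, 0.49, 0.059], [0.609, 0.501, 0.072]]
scene orange [358. 155.] [[0.629, 0.429, 0.014], [0.649, 0.437, 0.076], [0.665, 0.452, 0.114]]
scene orange [283. 226.] [[0.569, 0.013, 0.005], [0.595, 0.019, 0.046], [0.606, 0.045, 0.055]]
scene orange [234. 311.] [[0.581, -0.316, 0.003], [0.64, -0.289, 0.007], [0.665, -0.231, 0.01]]
scene orange [130. 380.] [[0.559, -0.583, 0.049], [0.56, -0.579, 0.071], [0.565, -0.575, 0.082]]
scene re
[... 498 characters left out ...]
.04]]
side green [293. 271.] [[0.248, 0.225, 0.02], [0.256, 0.239, 0.062], [0.265, 0.246, 0.075]]
side orange [244. 160.] [[0.632, -0.27, -0.003], [0.643, -0.26, 0.004], [0.649, -0.241, 0.008]]
side orange [230. 206.] [[0.575, 0.019, 0.009], [0.586, 0.04, 0.043], [0.599, 0.049, 0.054]]
side orange [180. 295.] [[0.545, 0.437, 0.001], [0.595, 0.464, 0.05], [0.641, 0.499, 0.102]]
side red [262. 108.] [[0.622, -0.666, 0.018], [0.672, -0.556, 0.059], [0.717, -0.545, 0.087]]
side red [236. 241.] [[0.468, 0.228, 0.108], [0.478, 0.238, 0.131], [0.489, 0.241, 0.142]]
side red [167. 279.] [[0.629, 0.451, 0.118], [0.636, 0.457, 0.128], [0.644, 0.467, 0.132]]
can 84 [ 0.61006935 -0.26392557  0.10818791]
```

View pics/p16.png

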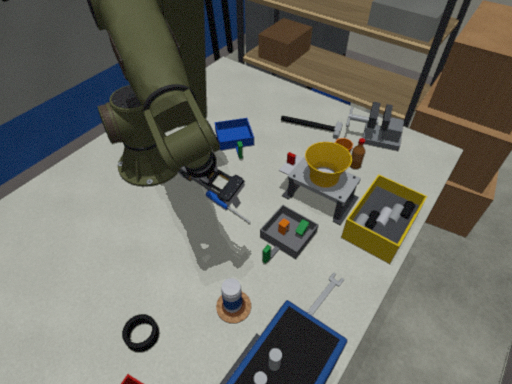

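View pics/p16b.png

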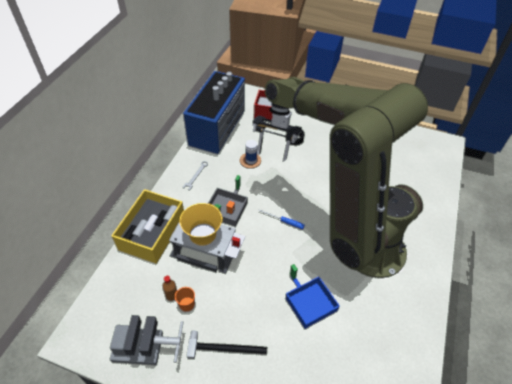

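View pics/w16.png

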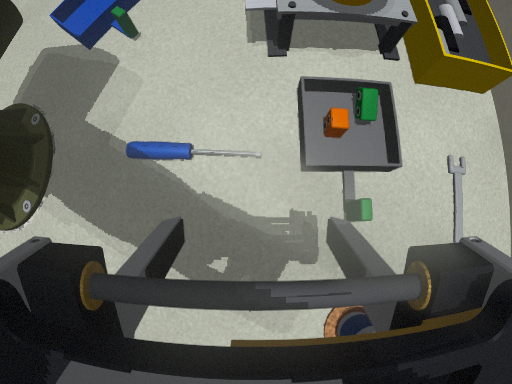

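Both blocks lie in the basket: orange (336,122) and green (367,104) in the wrist view. The basket centre is about 0.208 m out on the −y side, the gate handle is back at x ≈ 0.483 (shut), the can is upright on the coaster, and the gripper is clear of everything.

```bash
python3 -c "
from station import ctrl
print(ctrl.get_obs()['force']);print(ctrl.hand_in())"
```

```text
[-1.04671163 -0.69534471  0.08668847]
the job is handed in; nothing more can be done
None
```

I did every step in order and handed the job in at about 39 s. `hand_in` reports no verdict, so whether it passed isn't confirmed.

**What I did:**
- Stood the can on the coaster.
- Pushed the basket against its rail under the hopper.
- Put both blocks I could see (orange and green) into the hopper with the gate shut. No blue or red block was visible on the bench in any camera view.
- Drew the gate 100 mm to its end stop, saw both blocks drop into the basket, and pushed the gate shut again.
- Drew the basket out on its −y side.

**Last checks:**
- **Can:** upright on the coaster, within about 3 mm of its centre in the scene view.
- **Blocks:** both in the basket in all three views.
- **Basket:** its centre is about 0.208 m out from the hopper's axis, within the required 0.14–0.30 m.
- **Gate:** the handle is back at its starting position, so it reads as shut.
- **Bystanders:** nothing looked moved in the final pictures, though I did not measure each one.
- **Gripper:** clear of everything.

**Disagreements:**
- The scene and side cameras differed by 4–10 mm on measured positions. I took averages or used the wrist camera for the grasps.
- One automatic check of the gate handle after shutting gave a wrong size, about 83 mm long. I relied on the 8–20 N contact when shutting and the final scene and side pictures instead.

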